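Crank the pumpkin-mould clamp shut

ROBOT

A 6-joint arm with a two-finger parallel gripper is mounted at the origin on the work surface. World frame = base frame: x ahead of the robot, y to its left, z up, the work surface at z = 0. Lengths are in m, angles in rad, forces in N, time in s.
With the tool pointing down it reaches from about 0.225 to 0.875 m from the base axis. Payload 3.4 kg.
Tool frame: the origin (TCP) lies between the finger pads; the fingertips stand 25 mm ahead of it and the grasp point (between the pads) lies 6 mm ahead of it (manip.tips_ahead is the distance from the TCP to the fingertips, in m); z points along the fingers, x is the direction in which the jaws open and shut, and the axes are right-handed (so a half turn about z gives the same grasp; the last joint's range is limited). The gripper opens to 85 mm and grips with 20 to 120 N. Pads are 22 mm wide; open, the fingers measure 114 mm over their backs; the gripper's body (76 mm by 85 mm) begins 54 mm behind the grasp point. The pads swing forward as they close: fully open they stand 13 mm farther back than shut.
Start: joints at [1.085, 0.276, 1.505, -0, 1.361, -0.121], TCP at [0.205, 0.537, 0.256] pointing down, gripper open.
Joint ranges: [-2.89, 2.89], [-0.75, 2.08], [0.22, 2.7], [-1.18, 4.32], [0.11, 2.71], [-2.7, 2.7]. Speed limits (rad/s): [2.57, 2.57, 3.14, 3.14, 3.14, 3.14].

INTERFACE

Orientations are given as a unit quaternion [w, x, y, z].
In Python, from rig import manip gives the robot as it stands. The module is installed in compiled form; this text tells all that it offers.
- The arm moves only by the tool send_rows, never from a script. Its argument "plan" is a list of rows, each an object with "linear": the shift along the tool's x, y, z in m, a list of three; "delta_rot": the turn, a rotation vector about the tool's x, y, z in degrees, a list of three; "fingers": the finger opening in m, from 0 to 0.0854. A call has 1 to 12 rows; each row shifts and turns the pose as measured when the row begins, along the tool's axes as they then stand; what a row does not reach is not made up. A row lasts 1/12 s, in which the tool goes at most 41.7 mm and 7.16 degrees, less where a joint would pass 70% of its speed; a pose out of reach is approached as far as the arm can. A call with a gripper value outside its range is refused whole. The fingers move at their own pace and stop on an object; "force" is the grip in N (left out, the last holds). Time passes only in rows, so rows that do not move let the fingers close. It gives the time, the measured TCP pose, the force and the opening at its end, in the units of the state.
- manip.get_state(): the state, without advancing time (a new reading comes with each control period).
- manip.get_image(name): name is "scene" or "top" or "wrist"; returns the picture (400x640x3 uint8, red, green, blue); there is no depth.
- manip.camera_info(name): a dict with "K" (3x3 intrinsics, pixels), "rvec" (rotation vector, rad) and "tvec" (3), from world to camera coordinates, as OpenCV has them. Camera axes: x right, y down, z forward; pixel columns grow to the right and rows downward; lengths in m; the calibration is good to about 2 mm. The wrist camera is an equidistant fisheye: a pixel r from the principal point sees the ray r / f radians off the axis. A picture is of the moment at which its call begins: read the wrist's pose just before it. camera_info takes no time and is no camera call; for the wrist camera it gives the pose at the moment of the call.
- manip.sign_off(): hands the job in, once; it reports no verdict.
Trained networks look in the newest picture that a camera, given by its name, has taken for a name from the list of things; names that differ only in an ending like _2 or _b are one class to them, and where a whole thing is asked for, a point or a joint stands for the part that bears it (a point fixed in the world has none). Each returns a list of dicts, best first, with "p" (0 to 1); they miss things now and then, are a little off and sometimes report something else, mostly with a low value. They report only what shows in the picture. A call takes as long as a camera call. They do not tell look-alikes from the thing itself.
- manip.find_in(thing, camera): "extent" ([left, top, right, bottom] in pixels, round what is visible of it).
- manip.masks_of(thing, camera): "pixels" (400x640 bool, what is visible of it) and "extent" ([left, top, right, bottom] in pixels, round what is visible of it).
The state is a dict: "clock": time; "qpos": joint angles; "qd": joint speeds; "effort": joint torques, N m; "position": TCP position; "ee_rot": TCP orientation; "contact_force": force on the tool from outside, world axes, zero at the start; "moment": the same for the moment, N m; "width": finger opening in m.
Only numpy, scipy, OpenCV 4.12 (cv2) and the standard library are available. Lean on these libraries where they do the work, as an engineer would, in place of code of your own. Each camera call takes 0.05 s, during which the arm holds its last target. There are 200 camera calls.

TASK

Fit the loose crank fully down onto the square shaft end of the mould clamp, then wind it clockwise (seen from above) by its knob, more than two turns, until the jaw has closed the two mould halves and squeezes them firmly against the sprung back plate, but gently: stop within the spring's travel, never wind on until it bottoms. Leave the crank on the shaft, do not touch the mould halves or the jaw yourself, and do not disturb the other things on the counter.

Things in the scene. Friction and masses are not known exactly. Their poses are not given: they have to be found in the camera images.
- crank_hub (a point): Hub centre of the loose dark steel crank (0.33 kg), 17 mm above its underside; x points along the arm to the knob, z up. Hub 30 x 30 x 34 mm with a square socket from below, 18 mm wide, 25 mm deep, sides parallel to the hub's. A flat arm (20 mm wide, 8 mm thick) runs along the underside level. It lies flat, hub upright. Grasp the hub across its y sides to carry it.
- crank_knob (a point): Centre of the round wooden knob standing up at the end of the crank's arm: 24 mm in diameter, 42 mm tall, 75 mm from the hub's axis, 12.5 mm above the hub's centre point. It spins freely on the arm, so it can be held firmly while it is led round in a circle about the shaft.
- shaft_end (a point): On the axis of the clamp's upright square shaft, 16 x 16 mm, at the top of the square; a round pilot 13 mm across stands 5 mm higher. Axes are the clamp's, NOT the shaft's: the shaft's own angle is not measured and differs each time. Fully down, the hub's underside rests on a collar 16 mm below this point: hub centre 1 mm above it.
- clamp: The clamp, fixed to the counter, 340 x 120 mm, origin under its middle, x from gearbox to back plate; the shaft stands at x = -145 mm on the grey gearbox (80 mm tall). To fit the crank: over the pilot it rests on the square, hub's underside level with the square's top; turned up to a quarter turn under a light push (about 5 N), it drops 16 mm when square to within about 6 degrees.
- jaw: Aluminium jaw, 88 mm wide, 48 mm tall, origin at the foot of its pushing face. Clockwise turning of the shaft (from above) drives it along the clamp's x, 45 mm a turn. The drive resists with 0.25 N m (3.3 N at the knob), so it does not follow the crank during fitting and holds where it is left. Do not push it by hand.
- half_a_mid (a point): Centre of the mould half nearer the jaw: a white plastic block 32 mm thick (along the clamp's x), 90 mm wide, 55 mm tall, 0.2 kg, loose on the clamp's bed between side rails. The jaw pushes it along the clamp's x to the other half and both to the back plate. Everything on the clamp but the shaft is below the seated crank's arm.
- half_b_mid (a point): Centre of the other mould half, the same block. Closed and just touching the plate it is at x = 93 mm in the clamp's frame, the other half at 61 mm, the jaw at 45 mm. From there the back plate yields 8 mm against a spring of 8 N/mm, then is solid: stop with 1.5 to 5 mm of spring (12 to 40 N between the halves), which adds 1 to 4 N to the push at the knob.
- honey_a: Bystander: amber honey jar, 52 mm across, 85 mm tall. Leave alone.
- honey_b: Bystander: another such honey jar. Leave alone.
- tin: Bystander: round steel tin, 70 mm across, 50 mm tall. Leave alone.
- spatula: Bystander: spatula lying on the counter. Leave alone.
- bowl: Bystander: white bowl, 120 mm across, 50 mm tall. Leave alone.
- wrench: Bystander: wrench lying on the counter. Leave alone.
- giftbox: Bystander: gift box 115 x 155 mm, 52 mm tall. Leave alone.
Not all that is in view belongs to the job. Leave any green or pink look-alike of the part that bears crank_hub alone. What is shaped like the part that bears half_b_mid but blue or green is not meant.

How it is judged:
By the outcome, as a careful person would: the job done as asked, in the order asked, and still so for the second after the job is handed in, with the robot touching nothing.
It also fails if it takes over 72 s, if anything falls off the work surface, if the arm or the gripper's body presses on something with over 40 N, if the wrist force passes 120 N, or if a joint passes its speed limit or range.

## Working session

There is one attempt and no reset: what is moved stays moved. The work goes in short steps, Python scripts to look and compute and a tool call to move; the robot and the scene stay as the last step left them, time stands still between calls to the robot, and variables do not carry over. Pictures are saved under pics/ and viewed, about 8 in all and at most 12, crops included, and the job is handed in when it is done.

Besides the shell and the picture viewer there is one more tool, called after ">>>" as name([rows], argument=value, ...), one row to a line, values as JSON. send_rows: Moves the arm, as the interface text tells. Its arguments: {"type":"object","properties":{"plan":{"type":"array","items":{"type":"object","properties":{"linear":{"type":"array","items":{"type":"number"}},"delta_rot":{"type":"array","items":{"type":"number"}},"fingers":{"type":"number"}}}},"force":{"type":"number"}},"required":["plan"]}

```bash
mkdir -p pics; cat > h.py <<'E'
import numpy as np, cv2
from rig import manip
from scipy.spatial.transform import Rotation as R
def save(cam,fn):
    im=manip.get_image(cam); cv2.imwrite('pics/'+fn,im[:,:,::-1]); return im
def proj(cam,P):
    c=manip.camera_info(cam); P=np.atleast_2d(P).astype(float)
    return cv2.projectPoints(P,np.array(c['rvec'],float),np.array(c['tvec'],float),np.array(c['K'],float),None)[0][:,0]
def ray(cam,uv):
    c=manip.camera_info(cam); K=np.array(c['K']); Rm=R.from_rotvec(np.array(c['rvec']).ravel()).as_matrix(); t=np.array(c['tvec']).ravel()
    x=(uv[0]-K[0,2])/K[0,0]; y=(uv[1]-K[1,2])/K[1,1]
    if cam=='wrist':
        r=np.hypot(x,y); d=np.array([x*np.sin(r)/r,y*np.sin(r)/r,np.cos(r)]) if r>1e-9 else np.array([0,0,1.])
    else: d=np.array([x,y,1])
    return -Rm.T@t, Rm.T@d
def atz(cam,uv,z):
    o,d=ray(cam,uv); return o+d*(z-o[2])/d[2]
E
python3 - <<'E'
from h import *
a=save('scene','s1.png'); b=save('top','t1.png')
for cam in ('top','scene'):
    manip.get_image(cam)
    c=manip.camera_info(cam); print(cam,np.round(c['K'],1).tolist(),np.round(ray(cam,(320,200))[0],3))
    for n in ('crank_hub','crank_knob','shaft_end','clamp','jaw','half_a_mid'):
        print(n,[(round(d['p'],2),np.round(d['extent']).tolist()) for d in manip.find_in(n,cam)[:4]])
s=manip.get_state();print(s)
E
```

```text
top [[456.2, 0.0, 321.5], [0.0, 456.2, 203.9], [0.0, 0.0, 1.0]] [ 0.235 -0.011  1.52 ]
crank_hub [(0.71, [402.0, 228.0, 436.0, 242.0]), (0.7, [374.0, 189.0, 404.0, 213.0]), (0.63, [402.0, 266.0, 438.0, 276.0])]
crank_knob [(0.64, [394.0, 201.0, 400.0, 213.0]), (0.51, [403.0, 274.0, 413.0, 279.0]), (0.44, [427.0, 235.0, 436.0, 241.0])]
shaft_end [(0.64, [240.0, 164.0, 347.0, 229.0])]
clamp [(0.82, [240.0, 164.0, 349.0, 226.0]), (0.68, [183.0, 218.0, 260.0, 258.0])]
jaw [(0.56, [306.0, 188.0, 321.0, 208.0]), (0.55, [426.0, 231.0, 434.0, 244.0])]
half_a_mid [(0.68, [283.0, 176.0, 303.0, 206.0])]
scene [[519.2, 0.0, 329.1], [0.0, 519.2, 199.2], [0.0, 0.0, 1.0]] [ 1.165 -0.585  1.055]
crank_hub [(0.7, [192.0, 258.0, 237.0, 290.0]), (0.69, [252.0, 267.0, 302.0, 290.0]), (0.6, [169.0, 224.0, 210.0, 265.0])]
crank_knob [(0.7, [192.0, 271.0, 204.0, 286.0]), (0.6, [252.0, 267.0, 269.0, 286.0])]
shaft_end [(0.57, [309.0, 173.0, 443.0, 255.0]), (0.57, [361.0, 187.0, 393.0, 227.0])]
clamp [(0.62, [305.0, 169.0, 444.0, 259.0])]
jaw [(0.84, [346.0, 197.0, 368.0, 236.0]), (0.72, [325.0, 305.0, 346.0, 345.0])]
half_a_mid [(0.91, [362.0, 186.0, 394.0, 229.0])]
{'clock': 0.8, 'qpos': array([ 1.08501659e+00,  2.75839983e-01,  1.50486628e+00,  8.83053557e-06,
        1.36067449e+00, -1.20995138e-01]), 'qd': array([-9.93814715e-04, -9.94909219e-05, -1.74820229e-03,  1.63495119e-04,
       -8.07074038e-05, -1.25407461e-03]), 'effort': array([ 3.47983359e-04, -4.16580355e+01, -2.46087813e+01, -4.79578898e-05,
       -9.56737290e-05,  2.32203547e-06]), 'position': array([0.20515267, 0.5372088 , 0.25637574]), 'ee_rot': array([-5.29402490e-05,  8.23635167e-01,  5.67120005e-01,  9.18760620e-05]), 'contact_force': array([-0.38391096, -0.35338273, -0.24999383]), 'moment': array([-0.02110057,  0.00563615, -0.01436681]), 'width': 0.08535714894600543}
```

```bash
python3 - <<'E'
import cv2
t=cv2.imread('pics/t1.png'); 
c=t[140:300,170:450]; cv2.imwrite('pics/t1c.png',cv2.resize(c,None,fx=2.85,fy=2.85,interpolation=cv2.INTER_CUBIC))
E
```

```text
(no output)
```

View pics/s1.png

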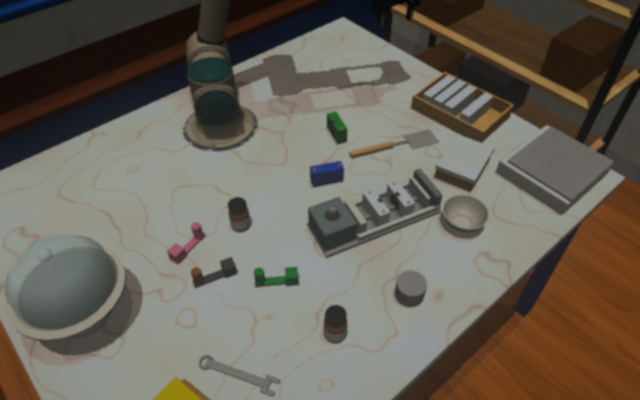

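View pics/t1c.png

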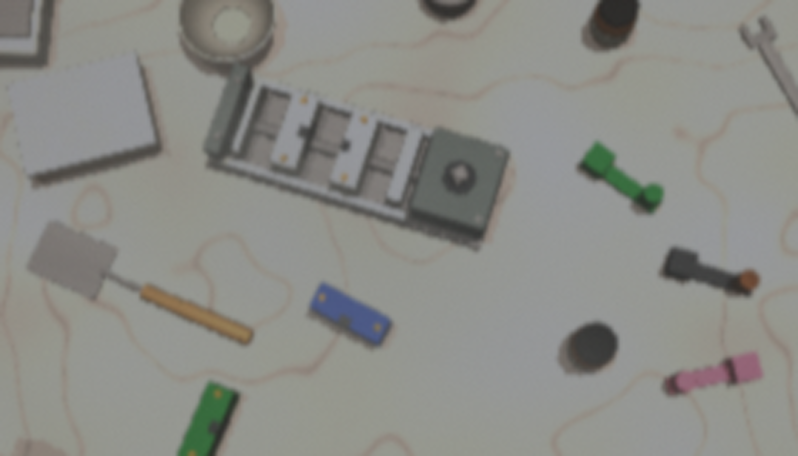

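Scene and top views: the dark steel crank with wooden knob lies at top px (409,233)→(432,238). The green look-alike is at (380,196) and the pink at (432,268), so I choose the dark one. The clamp's shaft is at top px (331,202), with the back plate at (250,175). The jaw and both white halves lie between them, and the blue and green blocks lie off the clamp.

```bash
python3 - <<'E'
from h import *
from scipy.optimize import least_squares
manip.get_image('top');mt=manip.masks_of('crank_hub','top'); 
manip.get_image('scene');ms=manip.masks_of('crank_hub','scene')
def best(ms,ref):
    return min(ms,key=lambda m:np.hypot(*(np.argwhere(m['pixels']).mean(0)[::-1]-ref)))
mt=best(mt,(420,235))['pixels'];ms=best(ms,(215,272))['pixels']
print(mt.sum(),ms.sum())
# hub top centre z=.034, knob top centre z=.0505
def tri(a,b):
    o1,d1=ray('top',a);o2,d2=ray('scene',b)
    A=np.c_[d1,-d2];s=np.linalg.lstsq(A,o2-o1,rcond=None)[0];return (o1+d1*s[0]+o2+d2*s[1])/2
print('hub', atz('top',(408.6,232.3),.034),'knob',atz('top',(432.7,238.2),.05))
sh=atz('top',(331,201.5),.1);print('shaft',sh, tri((331,201.5),(333,213)))
# back plate ends, rail
for p in [(254,163.5),(243,195),(349,193),(338,223)]: print(p,atz('top',p,.08),atz('top',p,0))
for cam,c in (('t1.png',(300,500,370,250)),):pass
t=cv2.imread('pics/t1.png')[215:250,395:445]; s=cv2.imread('pics/s1.png')[250:295,180:245]; g=cv2.imread('pics/s1.png')[165:260,300:450]; gt=cv2.imread('pics/t1.png')[155:235,235:355]
f=lambda i:cv2.resize(i,(400,300),interpolation=cv2.INTER_CUBIC)
cv2.imwrite('pics/c1.png',np.vstack([np.hstack([f(t),f(s)]),np.hstack([f(gt),f(g)])]))
E
```

```text
303 624
hub [ 0.4674913  -0.28501573  0.034     ] knob [ 0.44865349 -0.36003505  0.05      ]
shaft [ 0.54682654 -0.02607983  0.1       ] [ 0.55193204 -0.02422474  0.08348529]
(254, 163.5) [0.66952825 0.23122426 0.08      ] [0.6936834  0.24468643 0.        ]
(243, 195) [0.56195421 0.25948794 0.08      ] [0.58013098 0.27452085 0.        ]
(349, 193) [ 0.58163946 -0.08365775  0.08      ] [ 0.60091023 -0.08769499  0.        ]
(338, 223) [ 0.4817245  -0.05106065  0.08      ] [ 0.49544255 -0.05328632  0.        ]
```

View pics/c1.png

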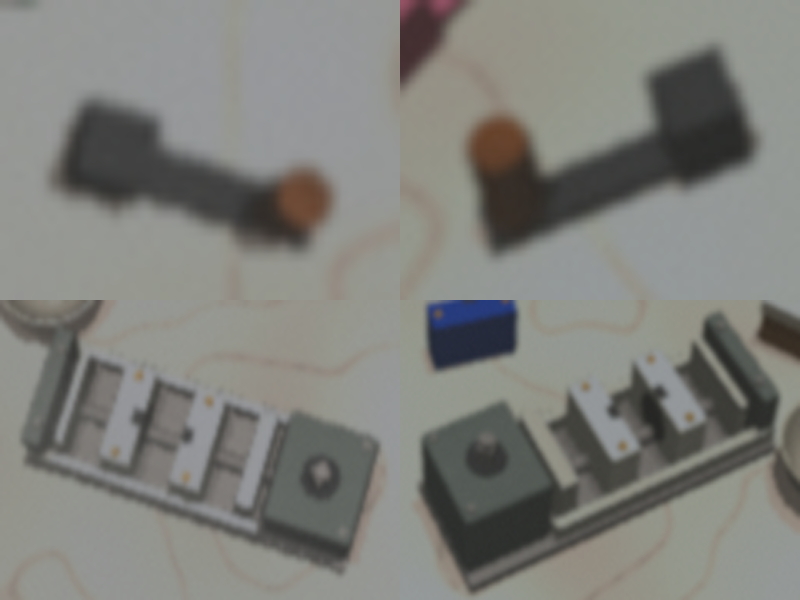

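The close crop confirms the dark hub with the wooden knob. Next I'll write a move planner and look with the wrist camera on the way.

```bash
cat >> h.py <<'E'
import json
def yaw(s): 
    m=R.from_quat(s['ee_rot'],scalar_first=True).as_matrix(); return np.degrees(np.arctan2(m[1,0],m[0,0]))
def plan(pts,f,dec=4,s=None):
    """pts: list of (x,y,z,yawdeg); rows from the current pose, tool kept upright"""
    s=s or manip.get_state(); M=R.from_quat(s['ee_rot'],scalar_first=True); p=s['position']; rows=[]
    for x,y,z,w in pts:
        l=M.inv().apply(np.array([x,y,z])-p)
        c,n=np.cos(np.radians(w)),np.sin(np.radians(w))
        N=R.from_matrix(np.array([[c,n,0],[n,-c,0],[0,0,-1]])); d=np.degrees((M.inv()*N).as_rotvec())
        rows.append(dict(linear=np.round(l,dec).tolist(),delta_rot=np.round(d,1).tolist(),fingers=f)); M=N;p=np.array([x,y,z])
    return rows
def show(rows):
    for r in rows: print(json.dumps(r,separators=(',',':')))
def line(target,n,f,show_=True):
    s=manip.get_state(); a=np.r_[s['position'],yaw(s)]; b=np.array(target,float); b[3]=a[3]+(b[3]-a[3]+180)%360-180
    show(plan([a+(b-a)*k/n for k in range(1,n+1)],f))
def st():
    s=manip.get_state(); print('t',round(s['clock'],2),'p',np.round(s['position'],4),'yaw',round(yaw(s),2),'F',np.round(s['contact_force'],1),'M',np.round(s['moment'],2),'w',round(s['width'],4),'q',np.round(s['qpos'],2)); return s
E
python3 - <<'E'
from h import *
s=st(); o,d=ray('wrist',manip.camera_info('wrist')['K'][0:2,2] if hasattr(manip.camera_info('wrist')['K'],'shape') else (320,200))
M=R.from_quat(s['ee_rot'],scalar_first=True)
print('cam in tool',M.inv().apply(o-s['position']),M.inv().apply(d),manip.camera_info('wrist')['K'])
line((.44,-.03,.30,69.1),15,.085)
E
```

```text
t 1.0 p [0.2052 0.5372 0.2563] yaw 69.1 F [-0.6 -0.2  0.3] M [ 0.03 -0.01  0.04] w 0.0855 q [ 1.08  0.28  1.5   0.    1.36 -0.12]
cam in tool [-0.00060786 -0.07284207 -0.11882911] [6.47650322e-04 2.88557021e-01 9.57462493e-01] [[309.70691629   0.         316.45036011]
 [  0.         309.70691629 195.50952786]
 [  0.           0.           1.        ]]
{"linear":[-0.0297,0.0281,-0.0029],"delta_rot":[0.0,-0.0,-0.0],"fingers":0.085}
{"linear":[-0.0297,0.0281,-0.0029],"delta_rot":[0.0,0.0,-0.0],"fingers":0.085}
{"linear":[-0.0297,0.0281,-0.0029],"delta_rot":[0.0,0.0,-0.0],"fingers":0.085}
{"linear":[-0.0297,0.0281,-0.0029],"delta_rot":[0.0,0.0,-0.0],"fingers":0.085}
{"linear":[-0.0297,0.0281,-0.0029],"delta_rot":[0.0,0.0,-0.0],"fingers":0.085}
{"linear":[-0.0297,0.0281,-0.0029],"delta_rot":[0.0,0.0,-0.0],"fingers":0.085}
{"linear":[-0.0297,0.0281,-0.0029],"delta_rot":[0.0,0.0,-0.0],"fingers":0.085}
{"linear":[-0.0297,0.0281,-0.0029],"delta_rot":[0.0,0.0,-0.0],"fingers":0.085}
{"linear":[-0.0297,0.0281,-0.0029],"delta_rot":[0.0,0.0,-0.0],"fingers":0.085}
{"linear":[-0.0297,0.0281,-0.0029],"delta_rot":[0.0,0.0,-0.0],"fingers":0.085}
{"linear":[-0.0297,0.0281,-0.0029],"delta_rot":[0.0,0.0,-0.0],"fingers":0.085}
{"linear":[-0.0297,0.0281,-0.0029],"delta_rot":[0.0,0.0,-0.0],"fingers":0.085}
{"linear":[-0.0297,0.0281,-0.0029],"delta_rot":[0.0,0.0,-0.0],"fingers":0.085}
{"linear":[-0.0297,0.0281,-0.0029],"delta_rot":[0.0,0.0,-0.0],"fingers":0.085}
{"linear":[-0.0297,0.0281,-0.0029],"delta_rot":[0.0,0.0,-0.0],"fingers":0.085}
```

>>> send_rows([
  {"linear": [-0.03, 0.028, -0.003], "fingers": 0.085},
  {"linear": [-0.03, 0.028, -0.003], "fingers": 0.085},
  {"linear": [-0.03, 0.028, -0.003], "fingers": 0.085},
  {"linear": [-0.03, 0.028, -0.003], "fingers": 0.085},
  {"linear": [-0.03, 0.028, -0.003], "fingers": 0.085},
  {"linear": [-0.03, 0.028, -0.003], "fingers": 0.085},
  {"linear": [-0.03, 0.028, -0.003], "fingers": 0.085},
  {"linear": [-0.03, 0.028, -0.003], "fingers": 0.085},
  {"linear": [-0.03, 0.028, -0.003], "fingers": 0.085},
  {"linear": [-0.03, 0.028, -0.003], "fingers": 0.085},
  {"linear": [-0.03, 0.028, -0.003], "fingers": 0.085},
  {"linear": [-0.03, 0.028, -0.003], "fingers": 0.085},
])

```text
$.plan[0]: bad value
```

>>> send_rows([
  {"linear": [-0.03, 0.028, -0.003], "fingers": 0.085},
  {"linear": [-0.03, 0.028, -0.003], "fingers": 0.085},
  {"linear": [-0.03, 0.028, -0.003], "fingers": 0.085},
  {"linear": [0, 0, 0], "fingers": 0.085},
])

```text
$.plan[0]: bad value
```

```bash
python3 - <<'E'
from h import *
s=st(); im=save('wrist','w1.png')
for n in ('shaft_end','jaw','clamp','half_a_mid'):
    print(n,[(round(d['p'],2),np.round(d['extent']).tolist()) for d in manip.find_in(n,'wrist')[:3]])
cv2.imwrite('pics/w1c.png',cv2.resize(im[:,:,::-1],(800,500),interpolation=cv2.INTER_CUBIC))
E
```

```text
t 1.0 p [0.2052 0.5372 0.2563] yaw 69.1 F [-0.6 -0.2  0.3] M [ 0.03 -0.01  0.04] w 0.0855 q [ 1.08  0.28  1.5   0.    1.36 -0.12]
shaft_end [(0.91, [138.0, 384.0, 172.0, 398.0]), (0.71, [37.0, 339.0, 70.0, 374.0])]
jaw []
clamp [(0.65, [136.0, 384.0, 172.0, 400.0])]
half_a_mid []
```

View pics/w1c.png

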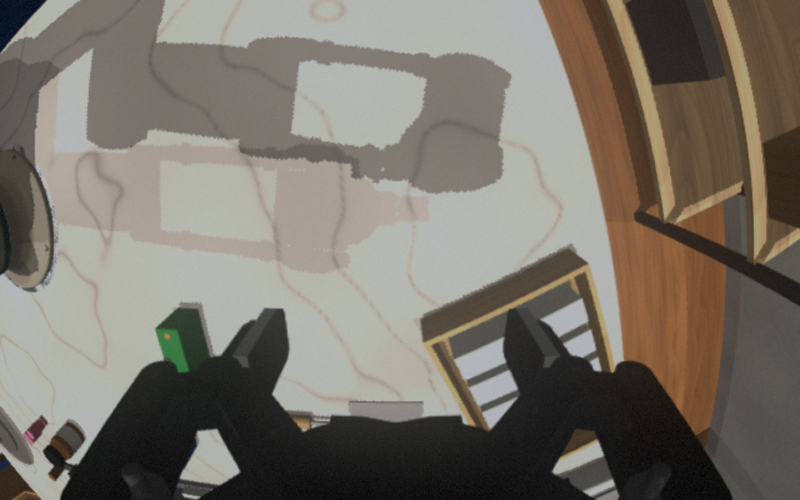

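The move was refused because "delta_rot" is required, so the arm is still at its start pose. This picture shows only the counter at the start, with the fingers at the bottom and the green block at the left.

>>> send_rows([
  {"linear": [-0.03, 0.028, -0.003], "delta_rot": [0, 0, 0], "fingers": 0.085},
  {"linear": [-0.03, 0.028, -0.003], "delta_rot": [0, 0, 0], "fingers": 0.085},
  {"linear": [-0.03, 0.028, -0.003], "delta_rot": [0, 0, 0], "fingers": 0.085},
  {"linear": [-0.03, 0.028, -0.003], "delta_rot": [0, 0, 0], "fingers": 0.085},
  {"linear": [-0.03, 0.028, -0.003], "delta_rot": [0, 0, 0], "fingers": 0.085},
  {"linear": [-0.03, 0.028, -0.003], "delta_rot": [0, 0, 0], "fingers": 0.085},
  {"linear": [-0.03, 0.028, -0.003], "delta_rot": [0, 0, 0], "fingers": 0.085},
  {"linear": [-0.03, 0.028, -0.003], "delta_rot": [0, 0, 0], "fingers": 0.085},
  {"linear": [-0.03, 0.028, -0.003], "delta_rot": [0, 0, 0], "fingers": 0.085},
  {"linear": [-0.03, 0.028, -0.003], "delta_rot": [0, 0, 0], "fingers": 0.085},
  {"linear": [-0.03, 0.028, -0.003], "delta_rot": [0, 0, 0], "fingers": 0.085},
  {"linear": [-0.03, 0.028, -0.003], "delta_rot": [0, 0, 0], "fingers": 0.085},
])

```text
clock: 2.25
position: [0.3929, 0.0801, 0.2911]
ee_rot: [-0.001, 0.819, 0.574, 0.004]
contact_force: [1.5, 2.1, -0.4]
width: 0.0852
```

>>> send_rows([
  {"linear": [-0.011, 0.0335, 0.002], "delta_rot": [0, 0, 0], "fingers": 0.085},
  {"linear": [-0.011, 0.0335, 0.002], "delta_rot": [0, 0, 0], "fingers": 0.085},
  {"linear": [-0.011, 0.0335, 0.002], "delta_rot": [0, 0, 0], "fingers": 0.085},
  {"linear": [-0.011, 0.0335, 0.002], "delta_rot": [0, 0, 0], "fingers": 0.085},
  {"linear": [-0.011, 0.0335, 0.002], "delta_rot": [0, 0, 0], "fingers": 0.085},
  {"linear": [0, 0, 0], "delta_rot": [0, 0, 0], "fingers": 0.085},
])

```text
clock: 2.75
position: [0.5386, -0.0445, 0.2837]
ee_rot: [0.004, 0.822, 0.569, 0.007]
contact_force: [-0.3, -0.4, -0.5]
width: 0.0852
```

```bash
python3 - <<'E'
from h import *
s=st(); im=save('wrist','w2.png'); 
o,_=ray('wrist',(320,200)); print(o)
np.save('w2cam.npy',np.r_[np.ravel(manip.camera_info('wrist')['rvec']),np.ravel(manip.camera_info('wrist')['tvec'])])
for n in ('shaft_end','jaw','half_a_mid'):
    print(n,[(round(d['p'],2),np.round(d['extent']).tolist()) for d in manip.find_in(n,'wrist')[:3]])
cv2.imwrite('pics/w2c.png',cv2.resize(im[60:360,70:550,::-1],(800,500),interpolation=cv2.INTER_CUBIC))
E
```

```text
t 2.75 p [ 0.5386 -0.0445  0.2837] yaw 69.43 F [-0.3 -0.4 -0.5] M [ 0.02  0.01 -0.02] w 0.0852 q [-0.21  0.2   1.54  0.    1.39 -1.43]
[ 0.46621883 -0.0179821   0.40183028]
shaft_end [(0.8, [288.0, 109.0, 552.0, 223.0])]
jaw [(0.64, [378.0, 126.0, 402.0, 207.0])]
half_a_mid [(0.7, [416.0, 126.0, 456.0, 203.0])]
```

View pics/w2c.png

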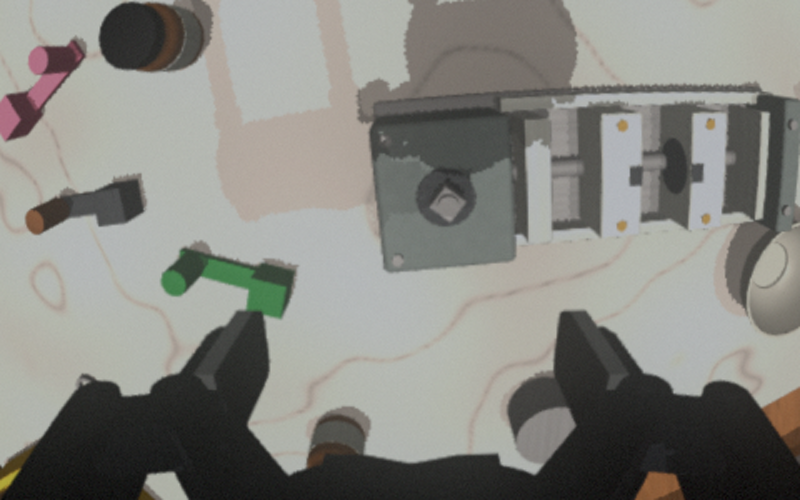

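The view shows the shaft at full px (339,180), with the square rotated relative to the clamp. The jaw is at px column ~392, the halves are at ~440 and ~495, and the dark crank is at crop (40–140, 180–220). I'll rectify it to world planes.

```bash
cat >> h.py <<'E'
def wproj(P,pose):
    c=manip.camera_info('wrist')
    return cv2.fisheye.projectPoints(np.asarray(P,float).reshape(-1,1,3),pose[:3].reshape(3,1).copy(),pose[3:].reshape(3,1).copy(),np.array(c['K'],float),np.zeros(4))[0][:,0]
def wpose():
    c=manip.camera_info('wrist'); return np.r_[np.ravel(c['rvec']),np.ravel(c['tvec'])]
def rect(im,pose,c,ang,hw,hh,z,mpp):
    """image with columns along world dir ang(deg), rows along dir ang-90; centre c"""
    a=np.radians(ang); ex=np.array([np.cos(a),np.sin(a)]); ey=np.array([np.sin(a),-np.cos(a)])
    u=np.arange(-hw,hw,mpp);v=np.arange(-hh,hh,mpp); U,V=np.meshgrid(u,v)
    XY=np.array(c)[:2]+U[...,None]*ex+V[...,None]*ey
    P=np.concatenate([XY,np.full(XY.shape[:2]+(1,),z)],-1)
    q=wproj(P,pose).reshape(XY.shape).astype(np.float32)
    return cv2.remap(im,q[...,0],q[...,1],cv2.INTER_CUBIC)
E
python3 - <<'E'
from h import *
im=cv2.imread('pics/w2.png'); P=np.load('w2cam.npy')
c=np.array([.548,-.025])
A=rect(im,P,c,75.5,.04,.04,.1,.0002)   # 400x400
B=rect(im,P,(.46,-.31),-104,.08,.08,.034,.0004)   # 400x400
ex=np.array([np.cos(np.radians(75.5)),np.sin(np.radians(75.5))])
C=rect(im,P,c+.15*ex,75.5,.20,.045,.07,.0005) # 800x180
for I,st_ in((A,50),(B,50),(C,20)):
    for k in range(0,I.shape[1],st_): I[:4,k]=(0,0,255)
    for k in range(0,I.shape[0],st_): I[k,:4]=(0,0,255)
cv2.imwrite('pics/r2.png',np.vstack([np.hstack([A,B]),C]))
E
```

```text
(no output)
```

View pics/r2.png

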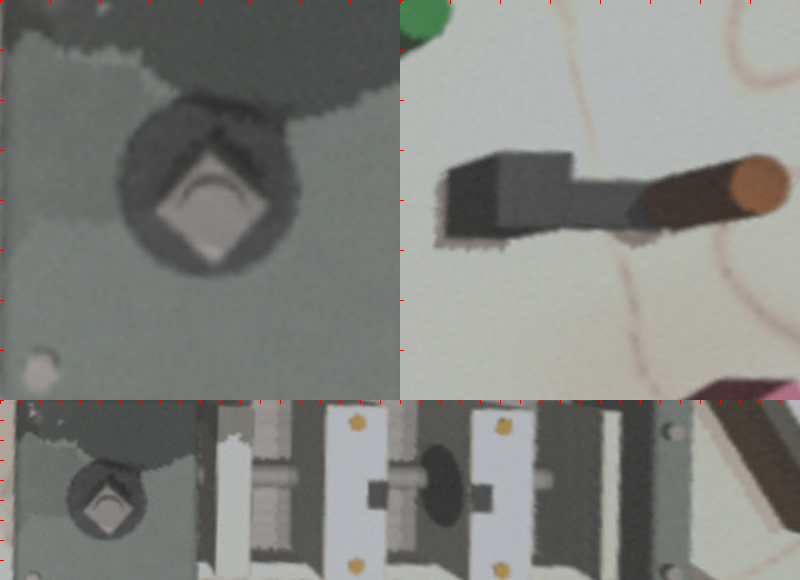

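Readings from the rectified view:
- **Shaft:** at about (0.550, −0.0235), with the square's top at z ≈ 0.100 and its sides at about 31° mod 90.
- **Jaw:** at about −69 mm, so it needs roughly 2.6 turns.
- **Crank:** hub at about (0.470, −0.286), arm direction −104°.

Now I'll go above the crank.

```bash
python3 - <<'E'
from h import *
print(manip.tips_ahead)
line((.469,-.2855,.20,-14),12,.06)
E
```

```text
0.025
{"linear":[-0.0211,0.0021,0.0069],"delta_rot":[0.4,-0.5,7.0],"fingers":0.06}
{"linear":[-0.0207,0.0047,0.007],"delta_rot":[0.0,0.0,7.0],"fingers":0.06}
{"linear":[-0.0199,0.0072,0.007],"delta_rot":[0.0,0.0,7.0],"fingers":0.06}
{"linear":[-0.0189,0.0095,0.007],"delta_rot":[0.0,0.0,7.0],"fingers":0.06}
{"linear":[-0.0176,0.0118,0.007],"delta_rot":[0.0,0.0,7.0],"fingers":0.06}
{"linear":[-0.0161,0.0138,0.007],"delta_rot":[0.0,0.0,7.0],"fingers":0.06}
{"linear":[-0.0143,0.0157,0.007],"delta_rot":[0.0,0.0,7.0],"fingers":0.06}
{"linear":[-0.0123,0.0173,0.007],"delta_rot":[0.0,0.0,7.0],"fingers":0.06}
{"linear":[-0.0101,0.0186,0.007],"delta_rot":[0.0,0.0,7.0],"fingers":0.06}
{"linear":[-0.0077,0.0197,0.007],"delta_rot":[0.0,0.0,7.0],"fingers":0.06}
{"linear":[-0.0053,0.0205,0.007],"delta_rot":[0.0,0.0,7.0],"fingers":0.06}
{"linear":[-0.0028,0.021,0.007],"delta_rot":[0.0,0.0,7.0],"fingers":0.06}
```

>>> send_rows([
  {"linear": [-0.021, 0.002, 0.007], "delta_rot": [0.4, -0.5, 7.0], "fingers": 0.06},
  {"linear": [-0.021, 0.005, 0.007], "delta_rot": [0, 0, 7], "fingers": 0.06},
  {"linear": [-0.02, 0.007, 0.007], "delta_rot": [0, 0, 7], "fingers": 0.06},
  {"linear": [-0.019, 0.0095, 0.007], "delta_rot": [0, 0, 7], "fingers": 0.06},
  {"linear": [-0.0175, 0.012, 0.007], "delta_rot": [0, 0, 7], "fingers": 0.06},
  {"linear": [-0.016, 0.014, 0.007], "delta_rot": [0, 0, 7], "fingers": 0.06},
  {"linear": [-0.0145, 0.0155, 0.007], "delta_rot": [0, 0, 7], "fingers": 0.06},
  {"linear": [-0.0125, 0.0175, 0.007], "delta_rot": [0, 0, 7], "fingers": 0.06},
  {"linear": [-0.01, 0.0185, 0.007], "delta_rot": [0, 0, 7], "fingers": 0.06},
  {"linear": [-0.0075, 0.0195, 0.007], "delta_rot": [0, 0, 7], "fingers": 0.06},
  {"linear": [-0.005, 0.0205, 0.007], "delta_rot": [0, 0, 7], "fingers": 0.06},
  {"linear": [-0.003, 0.021, 0.007], "delta_rot": [0, 0, 7], "fingers": 0.06},
])

```text
clock: 3.95
position: [0.454, -0.2703, 0.2057]
ee_rot: [-0.002, 0.99, -0.14, 0.005]
contact_force: [-0.1, 0.4, -0.1]
width: 0.0597
```

```bash
python3 - <<'E'
from h import *
s=st(); im=save('wrist','w3.png'); P=wpose(); np.save('w3cam.npy',P)
d=manip.find_in('crank_hub','wrist')[:2]; print([(x['p'],np.round(x['extent'])) for x in d])
bgr=im[:,:,::-1].copy()
A=rect(bgr,P,(.469,-.2855),-104,.04,.04,.034,.0002)
B=rect(bgr,P,(.451,-.358),-104,.04,.04,.0505,.0002)
for I in (A,B):
    I[200,::10]=(0,0,255); I[::10,200]=(0,0,255)
cv2.imwrite('pics/r3.png',np.hstack([A,B]))
E
```

```text
t 3.95 p [ 0.454  -0.2703  0.2057] yaw -16.11 F [-0.1  0.4 -0.1] M [ 0.01  0.03 -0.04] w 0.0597 q [-0.67  0.24  1.69  0.01  1.21 -0.4 ]
[(0.76, array([322., 170., 356., 274.])), (0.67, array([385.,  48., 446., 153.]))]
```

View pics/r3.png

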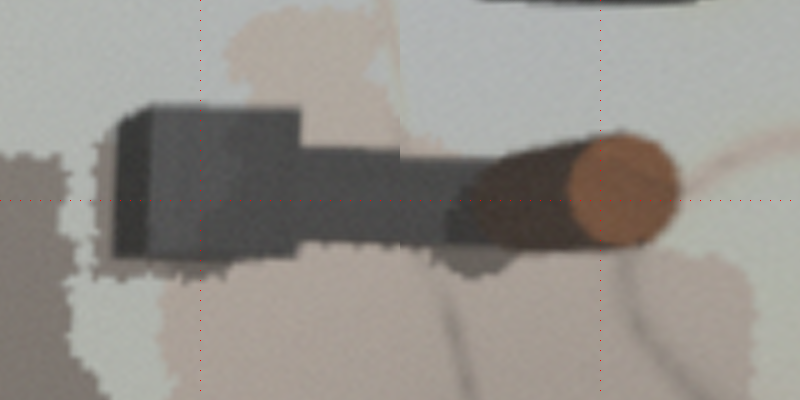

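Hub top at panel (225,181) and knob at (624,190), which gives the hub at (0.4715, −0.2914) and the arm at about −105°. Descending.

```bash
python3 - <<'E'
from h import *
line((.4715,-.2914,.09,-14.7),5,.06)
E
```

```text
{"linear":[0.0044,0.0029,0.023],"delta_rot":[-0.3,-0.5,-0.3],"fingers":0.06}
{"linear":[0.0046,0.0028,0.023],"delta_rot":[0.0,0.0,-0.3],"fingers":0.06}
{"linear":[0.0046,0.0028,0.023],"delta_rot":[0.0,0.0,-0.3],"fingers":0.06}
{"linear":[0.0046,0.0029,0.023],"delta_rot":[0.0,0.0,-0.3],"fingers":0.06}
{"linear":[0.0046,0.0029,0.023],"delta_rot":[0.0,0.0,-0.3],"fingers":0.06}
```

>>> send_rows([
  {"linear": [0.0045, 0.003, 0.023], "delta_rot": [-0.3, -0.5, -0.3], "fingers": 0.06},
  {"linear": [0.0045, 0.003, 0.023], "delta_rot": [0, 0, -0.3], "fingers": 0.06},
  {"linear": [0.0045, 0.003, 0.023], "delta_rot": [0, 0, -0.3], "fingers": 0.06},
  {"linear": [0.0045, 0.003, 0.023], "delta_rot": [0, 0, -0.3], "fingers": 0.06},
  {"linear": [0.0045, 0.003, 0.023], "delta_rot": [0, 0, -0.3], "fingers": 0.06},
  {"linear": [0, 0, 0], "delta_rot": [0, 0, 0], "fingers": 0.06},
])

```text
clock: 4.55
position: [0.4742, -0.2834, 0.0939]
ee_rot: [0.001, 0.993, -0.116, 0.005]
contact_force: [-1.0, 0.2, -0.1]
width: 0.0602
```

```bash
python3 - <<'E'
from h import *
st(); line((.4715,-.2914,.031,-14.7),5,.06)
E
```

```text
t 4.55 p [ 0.4742 -0.2834  0.0939] yaw -13.37 F [-1.   0.2 -0.1] M [ 0.01  0.04 -0.07] w 0.0602 q [-0.67  0.38  1.8   0.    0.96 -0.44]
{"linear":[-0.0003,0.0017,0.0126],"delta_rot":[0.0,-0.6,0.3],"fingers":0.06}
{"linear":[-0.0001,0.0017,0.0126],"delta_rot":[0.0,0.0,0.3],"fingers":0.06}
{"linear":[-0.0001,0.0017,0.0126],"delta_rot":[0.0,0.0,0.3],"fingers":0.06}
{"linear":[-0.0001,0.0017,0.0126],"delta_rot":[0.0,0.0,0.3],"fingers":0.06}
{"linear":[-0.0001,0.0017,0.0126],"delta_rot":[0.0,0.0,0.3],"fingers":0.06}
```

>>> send_rows([
  {"linear": [-0.0005, 0.003, 0.01], "delta_rot": [0, -0.6, 0.6], "fingers": 0.06},
  {"linear": [0, 0.003, 0.01], "delta_rot": [0, 0, 0.5], "fingers": 0.06},
  {"linear": [0, 0.0015, 0.012], "delta_rot": [0, 0, 0.3], "fingers": 0.06},
  {"linear": [0, 0, 0.012], "delta_rot": [0, 0, 0], "fingers": 0.06},
  {"linear": [0, 0, 0.008], "delta_rot": [0, 0, 0], "fingers": 0.06},
  {"linear": [0, 0, 0], "delta_rot": [0, 0, 0], "fingers": 0.06},
])

```text
clock: 5.05
position: [0.4746, -0.2875, 0.045]
ee_rot: [0.002, 0.992, -0.126, 0.003]
contact_force: [-0.9, 0.1, 0.1]
width: 0.0599
```

```bash
python3 - <<'E'
from h import *
st(); line((.4715,-.2914,.031,-14.7),2,.06)
E
```

```text
t 5.05 p [ 0.4746 -0.2875  0.045 ] yaw -14.42 F [-0.9  0.1  0.1] M [-0.   -0.01 -0.06] w 0.0599 q [-0.67  0.44  1.84  0.    0.85 -0.42]
{"linear":[-0.001,0.0022,0.007],"delta_rot":[0.1,-0.4,0.1],"fingers":0.06}
{"linear":[-0.001,0.0023,0.007],"delta_rot":[0.0,0.0,0.1],"fingers":0.06}
```

>>> send_rows([
  {"linear": [-0.001, 0.003, 0.008], "delta_rot": [0.1, -0.4, 0.1], "fingers": 0.06},
  {"linear": [-0.001, 0.002, 0.006], "delta_rot": [0, 0, 0], "fingers": 0.06},
  {"linear": [0, 0, 0], "delta_rot": [0, 0, 0], "fingers": 0.06},
])

```text
clock: 5.3
position: [0.4721, -0.2926, 0.0317]
ee_rot: [0.001, 0.992, -0.126, 0.001]
contact_force: [-0.7, 0.7, 0.2]
width: 0.0595
```

```bash
python3 - <<'E'
from h import *
st(); line((.4715,-.2914,.031,-14.7),1,.06)
E
```

```text
t 5.3 p [ 0.4721 -0.2926  0.0317] yaw -14.48 F [-0.7  0.7  0.2] M [ 0.02  0.02 -0.03] w 0.0595 q [-0.68  0.46  1.85 -0.    0.83 -0.43]
{"linear":[-0.0009,-0.001,0.0007],"delta_rot":[0.1,-0.1,0.2],"fingers":0.06}
```

Good. Closing on the hub.

>>> send_rows([
  {"linear": [0, 0, 0], "delta_rot": [0, 0, 0], "fingers": 0.02},
  {"linear": [0, 0, 0], "delta_rot": [0, 0, 0], "fingers": 0.02},
  {"linear": [0, 0, 0], "delta_rot": [0, 0, 0], "fingers": 0.02},
  {"linear": [0, 0, 0], "delta_rot": [0, 0, 0], "fingers": 0.02},
  {"linear": [0, 0, 0], "delta_rot": [0, 0, 0], "fingers": 0.02},
  {"linear": [0, 0, 0], "delta_rot": [0, 0, 0], "fingers": 0.02},
], force=60)

```text
clock: 5.8
position: [0.472, -0.2931, 0.0323]
ee_rot: [0.001, 0.992, -0.127, 0.001]
contact_force: [-0.2, -0.3, -1.2]
width: 0.0291
```

```bash
python3 - <<'E'
from h import *
s=st(); p=s['position']; line((p[0],p[1],.19,yaw(s)),6,.02)
E
```

```text
t 5.8 p [ 0.472  -0.2931  0.0323] yaw -14.54 F [-0.2 -0.3 -1.2] M [-0.01 -0.03  0.01] w 0.0291 q [-0.68  0.46  1.85 -0.    0.83 -0.43]
{"linear":[0.0001,0.0,-0.0263],"delta_rot":[0.1,-0.1,-0.0],"fingers":0.02}
{"linear":[0.0,0.0,-0.0263],"delta_rot":[0.0,0.0,0.0],"fingers":0.02}
{"linear":[0.0,0.0,-0.0263],"delta_rot":[0.0,0.0,0.0],"fingers":0.02}
{"linear":[0.0,0.0,-0.0263],"delta_rot":[0.0,0.0,-0.0],"fingers":0.02}
{"linear":[0.0,0.0,-0.0263],"delta_rot":[0.0,0.0,0.0],"fingers":0.02}
{"linear":[0.0,0.0,-0.0263],"delta_rot":[0.0,0.0,0.0],"fingers":0.02}
```

Gripped, with the width at 29 mm. I'll lift and carry to a waypoint beside the shaft for one more look.

>>> send_rows([
  {"linear": [0, 0, -0.015], "delta_rot": [0, 0, 0], "fingers": 0.02},
  {"linear": [0, 0, -0.03], "delta_rot": [0, 0, 0], "fingers": 0.02},
  {"linear": [0, 0, -0.03], "delta_rot": [0, 0, 0], "fingers": 0.02},
  {"linear": [0, 0, -0.03], "delta_rot": [0, 0, 0], "fingers": 0.02},
  {"linear": [0, 0, -0.03], "delta_rot": [0, 0, 0], "fingers": 0.02},
  {"linear": [0, 0, -0.03], "delta_rot": [0, 0, 0], "fingers": 0.02},
  {"linear": [0, 0, 0], "delta_rot": [0, 0, 0], "fingers": 0.02},
])

```text
clock: 6.38
position: [0.4689, -0.29, 0.1991]
ee_rot: [-0.003, 0.992, -0.126, -0.005]
contact_force: [0.8, -0.7, -2.5]
width: 0.0287
```

```bash
python3 - <<'E'
from h import *
s=st(); line((.586,-.084,.19,31),9,.02)
E
```

```text
t 6.38 p [ 0.4689 -0.29    0.1991] yaw -14.53 F [ 0.8 -0.7 -2.5] M [-0.03 -0.09 -0.  ] w 0.0287 q [-0.68  0.28  1.64 -0.    1.23 -0.43]
{"linear":[0.0069,-0.0254,0.0011],"delta_rot":[-0.3,0.6,-5.1],"fingers":0.02}
{"linear":[0.0091,-0.0247,0.001],"delta_rot":[0.0,0.0,-5.1],"fingers":0.02}
{"linear":[0.0112,-0.0238,0.001],"delta_rot":[0.0,0.0,-5.1],"fingers":0.02}
{"linear":[0.0133,-0.0227,0.001],"delta_rot":[0.0,0.0,-5.1],"fingers":0.02}
{"linear":[0.0152,-0.0215,0.001],"delta_rot":[0.0,0.0,-5.1],"fingers":0.02}
{"linear":[0.0171,-0.0201,0.001],"delta_rot":[0.0,0.0,-5.1],"fingers":0.02}
{"linear":[0.0188,-0.0185,0.001],"delta_rot":[0.0,0.0,-5.1],"fingers":0.02}
{"linear":[0.0203,-0.0167,0.001],"delta_rot":[0.0,0.0,-5.1],"fingers":0.02}
{"linear":[0.0217,-0.0149,0.001],"delta_rot":[0.0,0.0,-5.1],"fingers":0.02}
```

>>> send_rows([
  {"linear": [0.007, -0.0255, 0.001], "delta_rot": [-0.3, 0.6, -5], "fingers": 0.02},
  {"linear": [0.009, -0.025, 0.001], "delta_rot": [0, 0, -5], "fingers": 0.02},
  {"linear": [0.011, -0.024, 0.001], "delta_rot": [0, 0, -5], "fingers": 0.02},
  {"linear": [0.013, -0.023, 0.001], "delta_rot": [0, 0, -5], "fingers": 0.02},
  {"linear": [0.015, -0.0215, 0.001], "delta_rot": [0, 0, -5], "fingers": 0.02},
  {"linear": [0.017, -0.02, 0.001], "delta_rot": [0, 0, -5], "fingers": 0.02},
  {"linear": [0.019, -0.0185, 0.001], "delta_rot": [0, 0, -5], "fingers": 0.02},
  {"linear": [0.02, -0.0165, 0.001], "delta_rot": [0, 0, -5], "fingers": 0.02},
  {"linear": [0.022, -0.015, 0.001], "delta_rot": [0, 0, -5], "fingers": 0.02},
  {"linear": [0, 0, 0], "delta_rot": [0, 0, 0], "fingers": 0.02},
  {"linear": [0, 0, 0], "delta_rot": [0, 0, 0], "fingers": 0.02},
])

```text
clock: 7.3
position: [0.5819, -0.0715, 0.1773]
ee_rot: [-0.004, 0.96, 0.28, -0.007]
contact_force: [0.1, 0.0, -1.9]
width: 0.029
```

```bash
python3 - <<'E'
from h import *
s=st(); im=save('wrist','w4.png'); P=wpose(); np.save('w4cam.npy',P)
bgr=im[:,:,::-1].copy()
print(ray('wrist',(320,200))[0])
A=rect(bgr,P,(.55,-.0235),75.5,.04,.04,.1,.0002)
A[200,::10]=(0,0,255); A[::10,200]=(0,0,255)
cv2.imwrite('pics/r4.png',np.hstack([A,cv2.resize(bgr,(400,250)) if 0 else cv2.resize(bgr[:,120:520],(400,400))]))
E
```

```text
t 7.3 p [ 0.5819 -0.0715  0.1773] yaw 32.53 F [ 0.1  0.  -1.9] M [-0.02  0.01  0.02] w 0.029 q [-0.24  0.35  1.59 -0.    1.21 -0.81]
[ 0.54442605 -0.01079015  0.29686327]
```

View pics/r4.png

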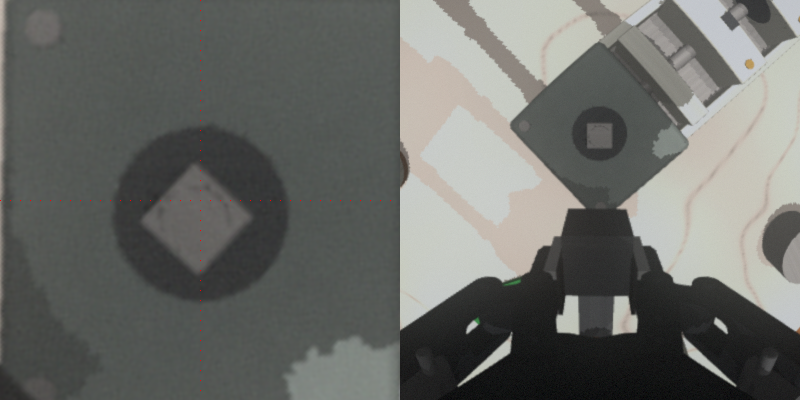

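The shaft is now seen from almost straight above at (0.553, −0.025), with sides at 30.5° mod 90, and the hub hangs square in the fingers. Moving over it.

```bash
python3 - <<'E'
from h import *
line((.5538,-.0263,.15,30.5),6,.02)
E
```

```text
{"linear":[0.0001,-0.0088,0.0046],"delta_rot":[-0.7,0.6,0.3],"fingers":0.02}
{"linear":[0.0001,-0.0088,0.0045],"delta_rot":[0.0,0.0,0.3],"fingers":0.02}
{"linear":[0.0,-0.0088,0.0045],"delta_rot":[0.0,0.0,0.3],"fingers":0.02}
{"linear":[-0.0,-0.0088,0.0045],"delta_rot":[0.0,0.0,0.3],"fingers":0.02}
{"linear":[-0.0001,-0.0088,0.0045],"delta_rot":[0.0,0.0,0.3],"fingers":0.02}
{"linear":[-0.0002,-0.0088,0.0045],"delta_rot":[0.0,0.0,0.3],"fingers":0.02}
```

>>> send_rows([
  {"linear": [0, -0.009, 0.001], "delta_rot": [-0.7, 0.6, 0.4], "fingers": 0.02},
  {"linear": [0, -0.009, 0.002], "delta_rot": [0, 0, 0.4], "fingers": 0.02},
  {"linear": [0, -0.009, 0.002], "delta_rot": [0, 0, 0.4], "fingers": 0.02},
  {"linear": [0, -0.009, 0.003], "delta_rot": [0, 0, 0.3], "fingers": 0.02},
  {"linear": [0, -0.009, 0.004], "delta_rot": [0, 0, 0.3], "fingers": 0.02},
  {"linear": [0, -0.009, 0.004], "delta_rot": [0, 0, 0.3], "fingers": 0.02},
  {"linear": [0, 0, 0], "delta_rot": [0, 0, 0], "fingers": 0.02},
])

```text
clock: 7.93
position: [0.548, -0.0253, 0.1569]
ee_rot: [-0.001, 0.966, 0.257, -0.003]
contact_force: [-0.6, -0.9, -3.4]
width: 0.0294
```

```bash
python3 - <<'E'
from h import *
s=st(); line((.5538,-.0263,.142,30.5),2,.02)
E
```

```text
t 7.93 p [ 0.548  -0.0253  0.1569] yaw 29.77 F [-0.6 -0.9 -3.4] M [ 0.1   0.06 -0.05] w 0.0294 q [-0.17  0.31  1.71 -0.    1.12 -0.69]
{"linear":[0.0023,0.0019,0.0075],"delta_rot":[-0.2,0.3,-0.4],"fingers":0.02}
{"linear":[0.0023,0.0019,0.0075],"delta_rot":[0.0,0.0,-0.4],"fingers":0.02}
```

>>> send_rows([
  {"linear": [0.003, 0.0025, 0.004], "delta_rot": [-0.2, 0.3, -0.4], "fingers": 0.02},
  {"linear": [0.0025, 0.0018, 0.006], "delta_rot": [0, 0, -0.3], "fingers": 0.02},
  {"linear": [0, 0, 0], "delta_rot": [0, 0, 0], "fingers": 0.02},
])

```text
clock: 8.18
position: [0.5556, -0.0261, 0.1464]
ee_rot: [0.001, 0.965, 0.264, 0.001]
contact_force: [-0.9, 0.6, -3.8]
width: 0.0291
```

```bash
python3 - <<'E'
from h import *
s=st(); line((.5538,-.0263,.130,30.5),2,.02)
E
```

```text
t 8.18 p [ 0.5556 -0.0261  0.1464] yaw 30.61 F [-0.9  0.6 -3.8] M [ 0.04  0.07 -0.05] w 0.0291 q [-0.17  0.33  1.72 -0.    1.09 -0.7 ]
{"linear":[-0.0009,-0.0004,0.0082],"delta_rot":[0.2,-0.1,0.1],"fingers":0.02}
{"linear":[-0.0008,-0.0004,0.0082],"delta_rot":[0.0,0.0,0.1],"fingers":0.02}
```

>>> send_rows([
  {"linear": [-0.0015, -0.0005, 0.003], "delta_rot": [0.2, -0.1, 0], "fingers": 0.02},
  {"linear": [0, 0, 0.004], "delta_rot": [0, 0, 0], "fingers": 0.02},
  {"linear": [0, 0, 0.003], "delta_rot": [0, 0, 0], "fingers": 0.02},
  {"linear": [0, 0, 0], "delta_rot": [0, 0, 0], "fingers": 0.02},
])

```text
clock: 8.52
position: [0.5555, -0.0276, 0.135]
ee_rot: [-0.0, 0.965, 0.264, -0.0]
contact_force: [-1.0, 0.2, -3.5]
width: 0.029
```

```bash
python3 - <<'E'
from h import *
s=st(); line((.5538,-.0263,.125,30.5),3,.02)
E
```

```text
t 8.52 p [ 0.5555 -0.0276  0.135 ] yaw 30.56 F [-1.   0.2 -3.5] M [ 0.05  0.   -0.01] w 0.029 q [-0.17  0.34  1.73 -0.    1.07 -0.71]
{"linear":[-0.0003,-0.0007,0.0033],"delta_rot":[-0.0,0.0,0.0],"fingers":0.02}
{"linear":[-0.0003,-0.0007,0.0033],"delta_rot":[0.0,0.0,0.0],"fingers":0.02}
{"linear":[-0.0003,-0.0007,0.0033],"delta_rot":[0.0,0.0,0.0],"fingers":0.02}
```

>>> send_rows([
  {"linear": [-0.0012, -0.0022, 0], "delta_rot": [0, 0, 0], "fingers": 0.02},
  {"linear": [0, -0.0005, 0.0025], "delta_rot": [0, 0, 0], "fingers": 0.02},
  {"linear": [0, 0, 0.003], "delta_rot": [0, 0, 0], "fingers": 0.02},
  {"linear": [0, 0, 0], "delta_rot": [0, 0, 0], "fingers": 0.02},
])

```text
clock: 8.85
position: [0.5541, -0.0265, 0.1354]
ee_rot: [0.001, 0.965, 0.263, 0.002]
contact_force: [0.3, -0.2, -3.4]
width: 0.0289
```

```bash
python3 - <<'E'
from h import *
s=st(); line((.5538,-.0263,.125,30.5),3,.02)
E
```

```text
t 8.85 p [ 0.5541 -0.0265  0.1354] yaw 30.54 F [ 0.3 -0.2 -3.4] M [0.06 0.05 0.01] w 0.0289 q [-0.17  0.34  1.74 -0.    1.06 -0.71]
{"linear":[-0.0001,-0.0001,0.0035],"delta_rot":[0.2,-0.2,0.0],"fingers":0.02}
{"linear":[-0.0,-0.0001,0.0035],"delta_rot":[0.0,0.0,0.0],"fingers":0.02}
{"linear":[-0.0,-0.0001,0.0035],"delta_rot":[0.0,0.0,0.0],"fingers":0.02}
```

>>> send_rows([
  {"linear": [0, 0, 0.0035], "delta_rot": [0.2, -0.2, 0], "fingers": 0.02},
  {"linear": [0, 0, 0.0035], "delta_rot": [0, 0, 0], "fingers": 0.02},
  {"linear": [0, 0, 0.0035], "delta_rot": [0, 0, 0], "fingers": 0.02},
  {"linear": [0, 0, 0], "delta_rot": [0, 0, 0], "fingers": 0.02},
])

```text
clock: 9.18
position: [0.5559, -0.0274, 0.1312]
ee_rot: [0.003, 0.965, 0.264, 0.003]
contact_force: [0.2, -0.7, -3.3]
width: 0.0292
```

```bash
python3 - <<'E'
from h import *
s=st(); line((.5538,-.0263,.116,30.5),3,.02)
E
```

```text
t 9.18 p [ 0.5559 -0.0274  0.1312] yaw 30.58 F [ 0.2 -0.7 -3.3] M [-0.07 -0.06 -0.01] w 0.0292 q [-0.17  0.34  1.74 -0.    1.05 -0.71]
{"linear":[-0.0004,-0.0007,0.0051],"delta_rot":[0.4,-0.3,0.0],"fingers":0.02}
{"linear":[-0.0004,-0.0007,0.0051],"delta_rot":[0.0,0.0,0.0],"fingers":0.02}
{"linear":[-0.0004,-0.0007,0.0051],"delta_rot":[0.0,0.0,0.0],"fingers":0.02}
```

>>> send_rows([
  {"linear": [-0.001, -0.002, 0.001], "delta_rot": [0.4, -0.3, 0], "fingers": 0.02},
  {"linear": [0, 0, 0.003], "delta_rot": [0, 0, 0], "fingers": 0.02},
  {"linear": [0, 0, 0.004], "delta_rot": [0, 0, 0], "fingers": 0.02},
  {"linear": [0, 0, 0.004], "delta_rot": [0, 0, 0], "fingers": 0.02},
  {"linear": [0, 0, 0.003], "delta_rot": [0, 0, 0], "fingers": 0.02},
])

```text
clock: 9.6
position: [0.5559, -0.0275, 0.1295]
ee_rot: [0.002, 0.964, 0.264, 0.002]
contact_force: [-4.1, -0.8, 15.1]
width: 0.0289
```

```bash
python3 - <<'E'
from h import *
s=st(); line((.5538,-.0263,.114,30.5),3,.02)
E
```

```text
t 9.6 p [ 0.5559 -0.0275  0.1295] yaw 30.64 F [-4.1 -0.8 15.1] M [-0.09  0.76  0.04] w 0.0289 q [-0.17  0.35  1.74 -0.    1.05 -0.71]
{"linear":[-0.0004,-0.0007,0.0052],"delta_rot":[0.3,-0.2,0.0],"fingers":0.02}
{"linear":[-0.0004,-0.0007,0.0052],"delta_rot":[0.0,0.0,0.0],"fingers":0.02}
{"linear":[-0.0004,-0.0007,0.0052],"delta_rot":[0.0,0.0,0.0],"fingers":0.02}
```

>>> send_rows([
  {"linear": [0, 0, -0.003], "delta_rot": [0.2, -0.2, 0], "fingers": 0.02},
  {"linear": [-0.0015, -0.003, 0], "delta_rot": [0, 0, 0], "fingers": 0.02},
  {"linear": [0, -0.0005, 0], "delta_rot": [0, 0, 0], "fingers": 0.02},
])

```text
clock: 9.85
position: [0.5556, -0.0269, 0.134]
ee_rot: [0.004, 0.964, 0.264, 0.003]
contact_force: [1.4, -2.1, -3.5]
width: 0.0287
```

```bash
python3 - <<'E'
from h import *
s=st(); line((.5540,-.0263,.129,30.5),1,.02)
E
```

```text
t 9.85 p [ 0.5556 -0.0269  0.134 ] yaw 30.67 F [ 1.4 -2.1 -3.5] M [-0.39 -0.06 -0.03] w 0.0287 q [-0.17  0.34  1.74 -0.01  1.06 -0.7 ]
{"linear":[-0.0011,-0.0014,0.005],"delta_rot":[0.5,-0.2,0.2],"fingers":0.02}
```

>>> send_rows([
  {"linear": [0, 0.002, 0], "delta_rot": [0.4, -0.2, 0], "fingers": 0.02},
  {"linear": [0, 0.001, 0], "delta_rot": [0, 0, 0], "fingers": 0.02},
  {"linear": [0, 0, 0], "delta_rot": [0, 0, 0], "fingers": 0.02},
])

```text
clock: 10.1
position: [0.555, -0.0282, 0.1314]
ee_rot: [-0.002, 0.964, 0.264, -0.002]
contact_force: [0.5, -1.1, -2.0]
width: 0.0292
```

>>> send_rows([
  {"linear": [0, 0.002, 0], "delta_rot": [0, 0, 0], "fingers": 0.02},
  {"linear": [0, 0.001, 0], "delta_rot": [0, 0, 0], "fingers": 0.02},
  {"linear": [0, 0, 0], "delta_rot": [0, 0, 0], "fingers": 0.02},
])

```text
clock: 10.35
position: [0.5553, -0.0298, 0.1298]
ee_rot: [-0.004, 0.965, 0.264, -0.004]
contact_force: [0.7, 0.5, 1.0]
width: 0.0292
```

```bash
python3 - <<'E'
from h import *
s=st(); im=save('wrist','w5.png'); save('scene','s5.png'); np.save('w5cam.npy',wpose())
E
```

```text
t 10.35 p [ 0.5553 -0.0298  0.1298] yaw 30.59 F [0.7 0.5 1. ] M [ 0.02  0.03 -0.07] w 0.0292 q [-0.18  0.35  1.73  0.    1.07 -0.72]
```

>>> send_rows([
  {"linear": [0, 0, 0.002], "delta_rot": [-0.3, 0.2, 0], "fingers": 0.02},
  {"linear": [0, 0, 0.002], "delta_rot": [0, 0, 0], "fingers": 0.02},
  {"linear": [0, 0, 0.002], "delta_rot": [0, 0, 0], "fingers": 0.02},
])

```text
clock: 10.7
position: [0.5555, -0.0302, 0.1237]
ee_rot: [-0.001, 0.965, 0.264, -0.001]
contact_force: [1.7, -0.4, -3.5]
width: 0.0293
```

```bash
python3 - <<'E'
from h import *
s=st()
a=cv2.imread('pics/w5.png')[100:360,180:460]; b=cv2.imread('pics/s5.png')[120:260,270:460]
cv2.imwrite('pics/c5.png',np.hstack([cv2.resize(a,(400,372),interpolation=cv2.INTER_CUBIC),cv2.resize(b,(400,372),interpolation=cv2.INTER_CUBIC)]))
E
```

```text
t 10.7 p [ 0.5555 -0.0302  0.1237] yaw 30.61 F [ 1.7 -0.4 -3.5] M [-0.   -0.1  -0.02] w 0.0293 q [-0.18  0.36  1.74  0.    1.05 -0.71]
```

It dropped onto the square: z 0.1237 with no push. Continuing down.

>>> send_rows([
  {"linear": [0, 0, 0.003], "delta_rot": [0, 0, 0], "fingers": 0.02},
  {"linear": [0, 0, 0.003], "delta_rot": [0, 0, 0], "fingers": 0.02},
  {"linear": [0, 0, 0.003], "delta_rot": [0, 0, 0], "fingers": 0.02},
  {"linear": [0, 0, 0.002], "delta_rot": [0, 0, 0], "fingers": 0.02},
])

```text
clock: 11.03
position: [0.5555, -0.0301, 0.1142]
ee_rot: [-0.001, 0.964, 0.264, -0.001]
contact_force: [-7.7, 1.5, 27.3]
width: 0.0286
```

>>> send_rows([
  {"linear": [0, 0, 0], "delta_rot": [0, 0, 0], "fingers": 0.02},
  {"linear": [0, 0, 0.001], "delta_rot": [0, 0, 0], "fingers": 0.02},
])

```text
clock: 11.2
position: [0.5556, -0.0301, 0.1143]
ee_rot: [-0.0, 0.964, 0.264, -0.0]
contact_force: [0.0, 0.9, 8.7]
width: 0.0286
```

```bash
python3 - <<'E'
from h import *
st()
E
```

```text
t 11.2 p [ 0.5556 -0.0301  0.1143] yaw 30.63 F [0.  0.9 8.7] M [ 0.14  0.04 -0.01] w 0.0286 q [-0.18  0.36  1.75  0.    1.02 -0.71]
```

Fully seated: the contact stop is 15.5 mm below the resting height. Releasing and rising straight up.

>>> send_rows([
  {"linear": [0, 0, 0], "delta_rot": [0, 0, 0], "fingers": 0.055},
  {"linear": [0, 0, 0], "delta_rot": [0, 0, 0], "fingers": 0.055},
  {"linear": [0, 0, 0], "delta_rot": [0, 0, 0], "fingers": 0.055},
  {"linear": [0, 0, -0.01], "delta_rot": [0, 0, 0], "fingers": 0.055},
  {"linear": [0, 0, -0.025], "delta_rot": [0, 0, 0], "fingers": 0.055},
  {"linear": [0, 0, -0.03], "delta_rot": [0, 0, 0], "fingers": 0.055},
  {"linear": [0, 0, -0.03], "delta_rot": [0, 0, 0], "fingers": 0.055},
  {"linear": [0, 0.025, 0], "delta_rot": [0, 0, 0], "fingers": 0.055},
  {"linear": [0, 0.03, 0], "delta_rot": [0, 0, 0], "fingers": 0.055},
  {"linear": [0, 0.03, 0], "delta_rot": [0, 0, 0], "fingers": 0.055},
  {"linear": [0, 0, 0], "delta_rot": [0, 0, 0], "fingers": 0.055},
  {"linear": [0, 0, 0], "delta_rot": [0, 0, 0], "fingers": 0.055},
])

```text
clock: 12.2
position: [0.6008, -0.1047, 0.2188]
ee_rot: [0.0, 0.964, 0.265, 0.001]
contact_force: [-0.3, 0.4, 0.3]
width: 0.0547
```

```bash
python3 - <<'E'
from h import *
s=st(); im=save('wrist','w6.png'); P=wpose(); np.save('w6cam.npy',P)
bgr=im[:,:,::-1].copy(); print(ray('wrist',(320,200))[0])
c=np.array([.5533,-.025]); k=np.array([.508,-.861])*.075
A=rect(bgr,P,c,-59.5,.04,.04,.117,.0002); B=rect(bgr,P,c+k,-59.5,.04,.04,.1335,.0002)
for I in (A,B): I[200,::10]=(0,0,255); I[::10,200]=(0,0,255)
S=save('scene','s6.png')[120:260,270:460,::-1]
cv2.imwrite('pics/r6.png',np.vstack([np.hstack([A,B]),np.hstack([cv2.resize(S,(270,199)),cv2.resize(bgr,(530,199))])]))
E
```

```text
t 12.2 p [ 0.6008 -0.1047  0.2188] yaw 30.77 F [-0.3  0.4  0.3] M [0.02 0.03 0.05] w 0.0547 q [-0.29  0.35  1.49  0.    1.3  -0.82]
[ 0.56336973 -0.04264621  0.33739043]
```

View pics/r6.png

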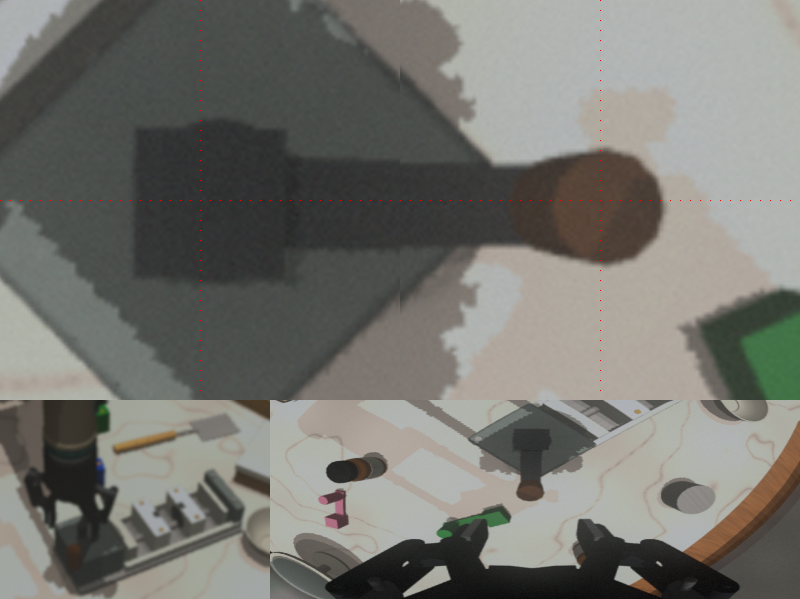

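The crank is seated, with the hub at panel (211,205) and the knob at (607,207). That puts the knob at (0.591, −0.0915) and the shaft centre at about (0.5534, −0.0267). Going to the knob.

```bash
python3 - <<'E'
from h import *
line((.5912,-.0914,.165,30.6),4,.055)
E
```

```text
{"linear":[-0.0004,-0.0039,0.0133],"delta_rot":[0.1,-0.1,0.1],"fingers":0.055}
{"linear":[-0.0003,-0.0039,0.0134],"delta_rot":[0.0,0.0,0.1],"fingers":0.055}
{"linear":[-0.0003,-0.0039,0.0134],"delta_rot":[0.0,0.0,0.1],"fingers":0.055}
{"linear":[-0.0003,-0.0039,0.0134],"delta_rot":[0.0,0.0,0.1],"fingers":0.055}
```

>>> send_rows([
  {"linear": [0, -0.004, 0.013], "delta_rot": [0, 0, 0], "fingers": 0.055},
  {"linear": [0, -0.004, 0.013], "delta_rot": [0, 0, 0], "fingers": 0.055},
  {"linear": [0, -0.004, 0.013], "delta_rot": [0, 0, 0], "fingers": 0.055},
  {"linear": [-0.001, -0.004, 0.013], "delta_rot": [0, 0, 0], "fingers": 0.055},
  {"linear": [0, 0, 0], "delta_rot": [0, 0, 0], "fingers": 0.055},
])

```text
clock: 12.72
position: [0.5879, -0.0855, 0.1659]
ee_rot: [-0.001, 0.964, 0.267, 0.0]
contact_force: [-0.5, 0.2, -0.1]
width: 0.0548
```

```bash
python3 - <<'E'
from h import *
st();line((.5912,-.0914,.119,30.6),4,.055)
E
```

```text
t 12.72 p [ 0.5879 -0.0855  0.1659] yaw 31.02 F [-0.5  0.2 -0.1] M [ 0.03  0.02 -0.02] w 0.0548 q [-0.26  0.37  1.6   0.    1.17 -0.8 ]
{"linear":[-0.0001,0.0017,0.0117],"delta_rot":[-0.1,-0.1,0.1],"fingers":0.055}
{"linear":[-0.0001,0.0017,0.0117],"delta_rot":[0.0,0.0,0.1],"fingers":0.055}
{"linear":[-0.0001,0.0017,0.0117],"delta_rot":[0.0,0.0,0.1],"fingers":0.055}
{"linear":[-0.0001,0.0017,0.0117],"delta_rot":[0.0,0.0,0.1],"fingers":0.055}
```

>>> send_rows([
  {"linear": [0, 0.003, 0.011], "delta_rot": [0, 0, 0], "fingers": 0.055},
  {"linear": [0, 0.0025, 0.012], "delta_rot": [0, 0, 0], "fingers": 0.055},
  {"linear": [0, 0.0015, 0.012], "delta_rot": [0, 0, 0], "fingers": 0.055},
  {"linear": [0, 0, 0.009], "delta_rot": [0, 0, 0], "fingers": 0.055},
  {"linear": [0, 0, 0], "delta_rot": [0, 0, 0], "fingers": 0.055},
])

```text
clock: 13.13
position: [0.5918, -0.0893, 0.1212]
ee_rot: [-0.001, 0.963, 0.269, 0.001]
contact_force: [-0.4, -0.2, -0.5]
width: 0.0551
```

```bash
python3 - <<'E'
from h import *
st();line((.5912,-.0914,.119,30.6),1,.055)
E
```

```text
t 13.13 p [ 0.5918 -0.0893  0.1212] yaw 31.25 F [-0.4 -0.2 -0.5] M [-0.04  0.01 -0.04] w 0.0551 q [-0.27  0.41  1.65  0.    1.07 -0.81]
{"linear":[-0.0016,0.0015,0.0022],"delta_rot":[-0.0,-0.2,0.6],"fingers":0.055}
```

>>> send_rows([
  {"linear": [-0.001, 0.002, 0.001], "delta_rot": [0, 0, 0], "fingers": 0.01},
  {"linear": [0, 0, 0], "delta_rot": [0, 0, 0], "fingers": 0.01},
  {"linear": [0, 0, 0], "delta_rot": [0, 0, 0], "fingers": 0.01},
  {"linear": [0, 0, 0], "delta_rot": [0, 0, 0], "fingers": 0.01},
  {"linear": [0, 0, 0], "delta_rot": [0, 0, 0], "fingers": 0.01},
  {"linear": [0, 0, 0], "delta_rot": [0, 0, 0], "fingers": 0.01},
], force=50)

```text
clock: 13.63
position: [0.5925, -0.0917, 0.1212]
ee_rot: [-0.0, 0.963, 0.269, 0.002]
contact_force: [-0.3, 0.2, -2.3]
width: 0.0229
```

```bash
cat >> h.py <<'E'
C=np.array([.5534,-.0267]); Z=.120
def ang(p): return np.degrees(np.arctan2(p[1]-C[1],p[0]-C[0]))
def wind(step,n,c=C,r=.075,lead=0,w=30.6,z=Z):
    s=st(); a0=ang(s['position']); print('ang',a0,'r',np.hypot(*(s['position'][:2]-C)))
    pts=[(c[0]+r*np.cos(t),c[1]+r*np.sin(t),z,w) for t in np.radians(a0-lead-step*np.arange(1,n+1))]
    show(plan(pts,.01))
E
python3 -c "
from h import *
wind(6,12)"
```

```text
t 13.63 p [ 0.5925 -0.0917  0.1212] yaw 31.27 F [-0.3  0.2 -2.3] M [-0.14 -0.12  0.03] w 0.0229 q [-0.27  0.41  1.65  0.    1.07 -0.82]
ang -58.970807862331924 r 0.07585176356927294
{"linear":[-0.0078,-0.0013,0.0012],"delta_rot":[0.0,-0.2,0.7],"fingers":0.01}
{"linear":[-0.0078,-0.0012,0.0],"delta_rot":[0.0,0.0,0.0],"fingers":0.01}
{"linear":[-0.0076,-0.002,0.0],"delta_rot":[0.0,0.0,0.0],"fingers":0.01}
{"linear":[-0.0073,-0.0028,0.0],"delta_rot":[0.0,0.0,0.0],"fingers":0.01}
{"linear":[-0.007,-0.0035,0.0],"delta_rot":[0.0,0.0,0.0],"fingers":0.01}
{"linear":[-0.0066,-0.0042,0.0],"delta_rot":[0.0,0.0,0.0],"fingers":0.01}
{"linear":[-0.0061,-0.0049,0.0],"delta_rot":[0.0,0.0,0.0],"fingers":0.01}
{"linear":[-0.0056,-0.0055,0.0],"delta_rot":[0.0,0.0,0.0],"fingers":0.01}
{"linear":[-0.005,-0.0061,0.0],"delta_rot":[0.0,0.0,0.0],"fingers":0.01}
{"linear":[-0.0043,-0.0066,0.0],"delta_rot":[0.0,0.0,0.0],"fingers":0.01}
{"linear":[-0.0036,-0.007,0.0],"delta_rot":[0.0,0.0,0.0],"fingers":0.01}
{"linear":[-0.0029,-0.0073,0.0],"delta_rot":[0.0,0.0,0.0],"fingers":0.01}
```

>>> send_rows([
  {"linear": [-0.0078, -0.0005, 0.001], "delta_rot": [0, 0, 0], "fingers": 0.01},
  {"linear": [-0.0078, -0.0012, 0], "delta_rot": [0, 0, 0], "fingers": 0.01},
  {"linear": [-0.0076, -0.002, 0], "delta_rot": [0, 0, 0], "fingers": 0.01},
  {"linear": [-0.0073, -0.0026, 0], "delta_rot": [0, 0, 0], "fingers": 0.01},
  {"linear": [-0.007, -0.0033, 0], "delta_rot": [0, 0, 0], "fingers": 0.01},
  {"linear": [-0.0067, -0.004, 0], "delta_rot": [0, 0, 0], "fingers": 0.01},
  {"linear": [-0.0062, -0.0046, 0], "delta_rot": [0, 0, 0], "fingers": 0.01},
  {"linear": [-0.0058, -0.005, 0], "delta_rot": [0, 0, 0], "fingers": 0.01},
])

```text
clock: 14.3
position: [0.5335, -0.0996, 0.1214]
ee_rot: [-0.0, 0.963, 0.268, 0.011]
contact_force: [5.1, 5.1, -1.8]
width: 0.0229
```

```bash
python3 -c "
from h import *
wind(12,12)"
```

```text
t 14.3 p [ 0.5335 -0.0996  0.1214] yaw 31.06 F [ 5.1  5.1 -1.8] M [ 0.85 -0.97 -0.05] w 0.0229 q [-0.32  0.33  1.79  0.01  1.   -0.87]
ang -105.2937572242814 r 0.07553772644993509
{"linear":[-0.0092,-0.0128,0.0011],"delta_rot":[0.3,-1.2,0.5],"fingers":0.01}
{"linear":[-0.0069,-0.0141,0.0],"delta_rot":[0.0,0.0,0.0],"fingers":0.01}
{"linear":[-0.0038,-0.0152,0.0],"delta_rot":[0.0,0.0,0.0],"fingers":0.01}
{"linear":[-0.0006,-0.0157,0.0],"delta_rot":[0.0,0.0,0.0],"fingers":0.01}
{"linear":[0.0027,-0.0154,0.0],"delta_rot":[0.0,0.0,0.0],"fingers":0.01}
{"linear":[0.0058,-0.0145,0.0],"delta_rot":[0.0,0.0,0.0],"fingers":0.01}
{"linear":[0.0087,-0.013,0.0],"delta_rot":[0.0,0.0,0.0],"fingers":0.01}
{"linear":[0.0113,-0.0109,0.0],"delta_rot":[0.0,0.0,0.0],"fingers":0.01}
{"linear":[0.0133,-0.0083,0.0],"delta_rot":[0.0,0.0,0.0],"fingers":0.01}
{"linear":[0.0147,-0.0054,0.0],"delta_rot":[0.0,0.0,0.0],"fingers":0.01}
{"linear":[0.0155,-0.0022,0.0],"delta_rot":[0.0,0.0,0.0],"fingers":0.01}
{"linear":[0.0156,0.0011,0.0],"delta_rot":[0.0,0.0,0.0],"fingers":0.01}
```

>>> send_rows([
  {"linear": [-0.0092, -0.0128, 0.001], "delta_rot": [0.3, -1.2, 0], "fingers": 0.01},
  {"linear": [-0.007, -0.014, 0], "delta_rot": [0, 0, 0], "fingers": 0.01},
  {"linear": [-0.004, -0.0152, 0], "delta_rot": [0, 0, 0], "fingers": 0.01},
  {"linear": [-0.001, -0.0157, 0], "delta_rot": [0, 0, 0], "fingers": 0.01},
  {"linear": [0.0023, -0.0155, 0], "delta_rot": [0, 0, 0], "fingers": 0.01},
  {"linear": [0.0054, -0.0147, 0], "delta_rot": [0, 0, 0], "fingers": 0.01},
  {"linear": [0.0083, -0.0133, 0], "delta_rot": [0, 0, 0], "fingers": 0.01},
  {"linear": [0.0109, -0.0112, 0], "delta_rot": [0, 0, 0], "fingers": 0.01},
  {"linear": [0.013, -0.0087, 0], "delta_rot": [0, 0, 0], "fingers": 0.01},
  {"linear": [0.0145, -0.0058, 0], "delta_rot": [0, 0, 0], "fingers": 0.01},
  {"linear": [0.0154, -0.0027, 0], "delta_rot": [0, 0, 0], "fingers": 0.01},
  {"linear": [0.0157, 0.0005, 0], "delta_rot": [0, 0, 0], "fingers": 0.01},
])

```text
clock: 15.3
position: [0.5116, 0.0358, 0.1233]
ee_rot: [0.018, 0.963, 0.271, -0.003]
contact_force: [-5.5, -0.5, 3.7]
width: 0.0231
```

```bash
python3 -c "
from h import *
wind(15,12)"
```

```text
t 15.3 p [0.5116 0.0358 0.1233] yaw 31.4 F [-5.5 -0.5  3.7] M [-0.2   0.46  0.  ] w 0.0231 q [-0.04  0.3   1.84 -0.04  1.   -0.57]
ang 123.79306744072929 r 0.07518500787474156
{"linear":[0.0196,0.0018,0.0031],"delta_rot":[1.9,0.8,0.8],"fingers":0.01}
{"linear":[0.0185,0.0065,0.0],"delta_rot":[0.0,0.0,0.0],"fingers":0.01}
{"linear":[0.0162,0.011,0.0],"delta_rot":[0.0,0.0,0.0],"fingers":0.01}
{"linear":[0.0128,0.0148,0.0],"delta_rot":[0.0,0.0,0.0],"fingers":0.01}
{"linear":[0.0085,0.0176,0.0],"delta_rot":[0.0,0.0,0.0],"fingers":0.01}
{"linear":[0.0036,0.0192,0.0],"delta_rot":[0.0,0.0,0.0],"fingers":0.01}
{"linear":[-0.0015,0.0195,0.0],"delta_rot":[0.0,0.0,0.0],"fingers":0.01}
{"linear":[-0.0065,0.0185,0.0],"delta_rot":[0.0,0.0,0.0],"fingers":0.01}
{"linear":[-0.011,0.0162,0.0],"delta_rot":[0.0,0.0,0.0],"fingers":0.01}
{"linear":[-0.0148,0.0128,0.0],"delta_rot":[0.0,0.0,0.0],"fingers":0.01}
{"linear":[-0.0176,0.0085,0.0],"delta_rot":[0.0,0.0,0.0],"fingers":0.01}
{"linear":[-0.0192,0.0036,0.0],"delta_rot":[0.0,0.0,0.0],"fingers":0.01}
```

```bash
cat >> h.py <<'E'
def wind2(cmd,n,gain=.92,w=30.6,z=Z,r=.075):
    s=st(); p=s['position']; a0=ang(p); print('ang',round(a0,1),'r',np.hypot(*(p[:2]-C)))
    M=R.from_quat(s['ee_rot'],scalar_first=True); c,q=np.cos(np.radians(w)),np.sin(np.radians(w)); N=R.from_matrix([[c,q,0],[q,-c,0],[0,0,-1]])
    print('tilt fix',np.round(np.degrees((M.inv()*N).as_rotvec()),1),'dz',round(p[2]-z,4))
    for k in range(n):
        a=np.radians(a0-cmd*gain*k); b=a-np.radians(cmd)
        d=r*np.array([np.cos(b)-np.cos(a),np.sin(b)-np.sin(a),0]); l=N.inv().apply(d); print(np.round(l[:2],4).tolist(),end=' ')
E
python3 -c "
from h import *
wind2(14,12)"
```

```text
t 15.3 p [0.5116 0.0358 0.1233] yaw 31.4 F [-5.5 -0.5  3.7] M [-0.2   0.46  0.  ] w 0.0231 q [-0.04  0.3   1.84 -0.04  1.   -0.57]
ang 123.8 r 0.07518500787474156
tilt fix [1.9 0.8 0.8] dz 0.0033
[0.0182, 0.0012] [0.0175, 0.0052] [0.0159, 0.009] [0.0135, 0.0123] [0.0104, 0.015] [0.0068, 0.017] [0.0028, 0.0181] [-0.0013, 0.0182] [-0.0053, 0.0175] [-0.0091, 0.0159] [-0.0124, 0.0135] [-0.0151, 0.0104]
```

>>> send_rows([
  {"linear": [0.018, 0.001, 0.001], "delta_rot": [1.0, 0.4, 0.4], "fingers": 0.01},
  {"linear": [0.0175, 0.005, 0.001], "delta_rot": [0.9, 0.4, 0.4], "fingers": 0.01},
  {"linear": [0.016, 0.009, 0.001], "delta_rot": [0, 0, 0], "fingers": 0.01},
  {"linear": [0.0135, 0.0125, 0], "delta_rot": [0, 0, 0], "fingers": 0.01},
  {"linear": [0.0105, 0.015, 0], "delta_rot": [0, 0, 0], "fingers": 0.01},
  {"linear": [0.007, 0.017, 0], "delta_rot": [0, 0, 0], "fingers": 0.01},
  {"linear": [0.003, 0.018, 0], "delta_rot": [0, 0, 0], "fingers": 0.01},
  {"linear": [-0.0015, 0.018, 0], "delta_rot": [0, 0, 0], "fingers": 0.01},
  {"linear": [-0.0055, 0.0175, 0], "delta_rot": [0, 0, 0], "fingers": 0.01},
  {"linear": [-0.009, 0.016, 0], "delta_rot": [0, 0, 0], "fingers": 0.01},
  {"linear": [-0.0125, 0.0135, 0], "delta_rot": [0, 0, 0], "fingers": 0.01},
  {"linear": [-0.015, 0.0105, 0], "delta_rot": [0, 0, 0], "fingers": 0.01},
])

```text
clock: 16.3
position: [0.6213, -0.061, 0.1214]
ee_rot: [-0.011, 0.963, 0.269, -0.011]
contact_force: [1.3, 3.5, 0.9]
width: 0.0228
```

```bash
python3 -c "
from h import *
wind2(14,12)"
```

```text
t 16.3 p [ 0.6213 -0.061   0.1214] yaw 31.21 F [1.3 3.5 0.9] M [ 0.79 -0.24 -0.01] w 0.0228 q [-0.21  0.46  1.57  0.01  1.14 -0.76]
ang -26.8 r 0.07606170319488659
tilt fix [-1.6  0.9  0.6] dz 0.0014
[-0.0165, 0.0079] [-0.0178, 0.004] [-0.0183, -0.0001] [-0.0178, -0.0041] [-0.0164, -0.008] [-0.0142, -0.0115] [-0.0113, -0.0143] [-0.0079, -0.0165] [-0.004, -0.0178] [0.0001, -0.0183] [0.0042, -0.0178] [0.008, -0.0164]
```

>>> send_rows([
  {"linear": [-0.0165, 0.008, 0.0005], "delta_rot": [-0.8, 0.5, 0.3], "fingers": 0.01},
  {"linear": [-0.018, 0.004, 0.0005], "delta_rot": [-0.8, 0.4, 0.3], "fingers": 0.01},
  {"linear": [-0.0183, 0, 0], "delta_rot": [0, 0, 0], "fingers": 0.01},
  {"linear": [-0.018, -0.004, 0], "delta_rot": [0, 0, 0], "fingers": 0.01},
  {"linear": [-0.0165, -0.008, 0], "delta_rot": [0, 0, 0], "fingers": 0.01},
  {"linear": [-0.0142, -0.0115, 0], "delta_rot": [0, 0, 0], "fingers": 0.01},
  {"linear": [-0.0115, -0.0142, 0], "delta_rot": [0, 0, 0], "fingers": 0.01},
  {"linear": [-0.008, -0.0165, 0], "delta_rot": [0, 0, 0], "fingers": 0.01},
  {"linear": [-0.004, -0.018, 0], "delta_rot": [0, 0, 0], "fingers": 0.01},
  {"linear": [0, -0.0183, 0], "delta_rot": [0, 0, 0], "fingers": 0.01},
  {"linear": [0.004, -0.018, 0], "delta_rot": [0, 0, 0], "fingers": 0.01},
  {"linear": [0.008, -0.0165, 0], "delta_rot": [0, 0, 0], "fingers": 0.01},
])

```text
clock: 17.3
position: [0.4782, -0.0174, 0.1226]
ee_rot: [-0.0, 0.967, 0.254, 0.021]
contact_force: [8.5, -4.9, -8.9]
width: 0.0226
```

```bash
python3 -c "
from h import *
wind2(14,12)"
```

```text
t 17.3 p [ 0.4782 -0.0174  0.1226] yaw 29.49 F [ 8.5 -4.9 -8.9] M [-1.03 -1.03 -0.08] w 0.0226 q [-0.2   0.23  1.94  0.02  0.93 -0.72]
ang 172.9 r 0.07578427633292471
tilt fix [ 0.6 -2.3 -1.1] dz 0.0026
[0.0129, -0.013] [0.0154, -0.0098] [0.0172, -0.0061] [0.0182, -0.0021] [0.0182, 0.002] [0.0173, 0.006] [0.0155, 0.0097] [0.013, 0.0129] [0.0098, 0.0155] [0.0061, 0.0172] [0.0021, 0.0182] [-0.002, 0.0182]
```

>>> send_rows([
  {"linear": [0.013, -0.013, 0.001], "delta_rot": [0.3, -1.1, -0.5], "fingers": 0.01},
  {"linear": [0.0155, -0.01, 0.0005], "delta_rot": [0.3, -1.1, -0.5], "fingers": 0.01},
  {"linear": [0.017, -0.006, 0.0005], "delta_rot": [0, 0, 0], "fingers": 0.01},
  {"linear": [0.018, -0.002, 0], "delta_rot": [0, 0, 0], "fingers": 0.01},
  {"linear": [0.018, 0.002, 0], "delta_rot": [0, 0, 0], "fingers": 0.01},
  {"linear": [0.0173, 0.006, 0], "delta_rot": [0, 0, 0], "fingers": 0.01},
  {"linear": [0.0155, 0.0095, 0], "delta_rot": [0, 0, 0], "fingers": 0.01},
  {"linear": [0.013, 0.013, 0], "delta_rot": [0, 0, 0], "fingers": 0.01},
  {"linear": [0.01, 0.0155, 0], "delta_rot": [0, 0, 0], "fingers": 0.01},
  {"linear": [0.006, 0.017, 0], "delta_rot": [0, 0, 0], "fingers": 0.01},
  {"linear": [0.002, 0.018, 0], "delta_rot": [0, 0, 0], "fingers": 0.01},
  {"linear": [-0.002, 0.018, 0], "delta_rot": [0, 0, 0], "fingers": 0.01},
])

```text
clock: 18.3
position: [0.6246, 0.0024, 0.1207]
ee_rot: [0.001, 0.962, 0.271, -0.02]
contact_force: [-0.4, 5.1, 0.1]
width: 0.0226
```

```bash
python3 -c "
from h import *
wind2(14,12)"
```

```text
t 18.3 p [0.6246 0.0024 0.1207] yaw 31.48 F [-0.4  5.1  0.1] M [ 0.81 -0.   -0.01] w 0.0226 q [-0.1   0.46  1.56 -0.02  1.15 -0.64]
ang 22.2 r 0.07695167334117363
tilt fix [-0.4  2.2  0.9] dz 0.0007
[-0.0048, 0.0176] [-0.0087, 0.0161] [-0.012, 0.0138] [-0.0148, 0.0107] [-0.0168, 0.0072] [-0.018, 0.0032] [-0.0183, -0.0008] [-0.0176, -0.0049] [-0.0161, -0.0087] [-0.0137, -0.0121] [-0.0107, -0.0148] [-0.0071, -0.0168]
```

>>> send_rows([
  {"linear": [-0.005, 0.0175, 0.0005], "delta_rot": [-0.2, 1.1, 0.4], "fingers": 0.01},
  {"linear": [-0.0087, 0.016, 0], "delta_rot": [-0.2, 1.1, 0.4], "fingers": 0.01},
  {"linear": [-0.012, 0.014, 0], "delta_rot": [0, 0, 0], "fingers": 0.01},
  {"linear": [-0.015, 0.0107, 0], "delta_rot": [0, 0, 0], "fingers": 0.01},
  {"linear": [-0.017, 0.007, 0], "delta_rot": [0, 0, 0], "fingers": 0.01},
  {"linear": [-0.018, 0.003, 0], "delta_rot": [0, 0, 0], "fingers": 0.01},
  {"linear": [-0.0183, -0.001, 0], "delta_rot": [0, 0, 0], "fingers": 0.01},
  {"linear": [-0.0175, -0.005, 0], "delta_rot": [0, 0, 0], "fingers": 0.01},
  {"linear": [-0.016, -0.0085, 0], "delta_rot": [0, 0, 0], "fingers": 0.01},
  {"linear": [-0.0137, -0.012, 0], "delta_rot": [0, 0, 0], "fingers": 0.01},
  {"linear": [-0.0107, -0.015, 0], "delta_rot": [0, 0, 0], "fingers": 0.01},
  {"linear": [-0.0035, -0.0085, 0], "delta_rot": [0, 0, 0], "fingers": 0.01},
])

```text
clock: 19.3
position: [0.5035, -0.0832, 0.1216]
ee_rot: [-0.013, 0.966, 0.258, 0.01]
contact_force: [4.2, -1.1, -4.3]
width: 0.0228
```

```bash
python3 - <<'E'
from h import *
wind2(8,12)
im=save('wrist','w7.png'); P=wpose(); np.save('w7cam.npy',P); bgr=im[:,:,::-1].copy()
t=save('top','t7.png')[140:240,230:370,::-1]
ex=np.array([np.cos(np.radians(75.5)),np.sin(np.radians(75.5))])
D=rect(bgr,P,np.array([.5534,-.0267])+.145*ex,75.5,.20,.055,.067,.0005)
cv2.imwrite('pics/r7.png',np.vstack([D,cv2.resize(t,(800,572),interpolation=cv2.INTER_CUBIC)[:380]]))
E
```

```text
t 19.3 p [ 0.5035 -0.0832  0.1216] yaw 29.86 F [ 4.2 -1.1 -4.3] M [-0.49 -0.65 -0.01] w 0.0228 q [-0.32  0.29  1.85  0.04  1.   -0.87]
ang -131.5 r 0.07540452932790588
tilt fix [-1.2 -1.5 -0.7] dz 0.0016
[-0.0025, -0.0102] [-0.0012, -0.0104] [0.0001, -0.0105] [0.0015, -0.0104] [0.0028, -0.0101] [0.0041, -0.0096] [0.0053, -0.009] [0.0064, -0.0083] [0.0074, -0.0074] [0.0083, -0.0064] [0.009, -0.0053] [0.0096, -0.0041]
```

View pics/r7.png

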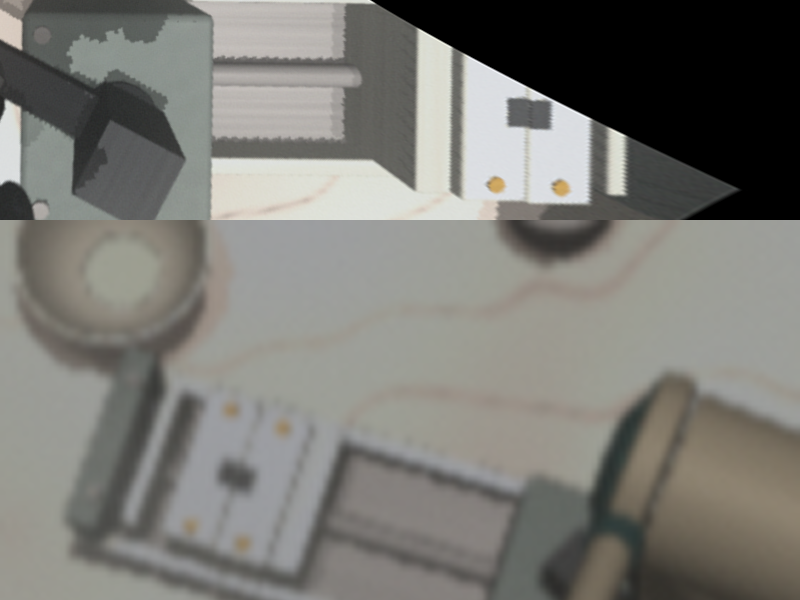

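The halves are closed together (split at panel col 528) and still short of the sprung plate (plate face at col ~608). Winding on a little, then I'll release and look straight down at the gap.

>>> send_rows([
  {"linear": [-0.0025, -0.01, 0.0005], "delta_rot": [-0.6, -0.8, -0.3], "fingers": 0.01},
  {"linear": [-0.001, -0.0105, 0.0005], "delta_rot": [-0.6, -0.7, -0.4], "fingers": 0.01},
  {"linear": [0, -0.0105, 0], "delta_rot": [0, 0, 0], "fingers": 0.01},
  {"linear": [0.0015, -0.0105, 0], "delta_rot": [0, 0, 0], "fingers": 0.01},
  {"linear": [0.003, -0.01, 0], "delta_rot": [0, 0, 0], "fingers": 0.01},
  {"linear": [0.004, -0.0095, 0], "delta_rot": [0, 0, 0], "fingers": 0.01},
  {"linear": [0.0053, -0.009, 0], "delta_rot": [0, 0, 0], "fingers": 0.01},
  {"linear": [0.003, -0.004, 0], "delta_rot": [0, 0, 0], "fingers": 0.01},
  {"linear": [0, 0, 0], "delta_rot": [0, 0, 0], "fingers": 0.01},
  {"linear": [0, 0, 0], "delta_rot": [0, 0, 0], "fingers": 0.01},
])

```text
clock: 20.23
position: [0.4793, -0.0189, 0.1232]
ee_rot: [0.011, 0.963, 0.268, -0.004]
contact_force: [-1.5, -3.4, 3.4]
width: 0.0228
```

```bash
python3 -c "
from h import *
wind2(8,6)"
```

```text
t 20.23 p [ 0.4793 -0.0189  0.1232] yaw 31.09 F [-1.5 -3.4  3.4] M [-0.51 -0.04  0.  ] w 0.0228 q [-0.17  0.25  1.9  -0.03  0.98 -0.69]
ang 174.0 r 0.07446856360428465
tilt fix [1.1 0.8 0.5] dz 0.0032
[0.0068, -0.0079] [0.0078, -0.007] [0.0086, -0.0059] [0.0093, -0.0048] [0.0098, -0.0036] [0.0102, -0.0023]
```

>>> send_rows([
  {"linear": [0, 0, 0], "delta_rot": [1.1, 0.8, 0.5], "fingers": 0.055},
  {"linear": [0, 0, 0], "delta_rot": [0, 0, 0], "fingers": 0.055},
  {"linear": [0, 0, 0], "delta_rot": [0, 0, 0], "fingers": 0.055},
  {"linear": [0, 0, -0.01], "delta_rot": [0, 0, 0], "fingers": 0.055},
  {"linear": [0, 0, -0.03], "delta_rot": [0, 0, 0], "fingers": 0.055},
  {"linear": [0, 0, -0.03], "delta_rot": [0, 0, 0], "fingers": 0.055},
  {"linear": [0, 0, -0.02], "delta_rot": [0, 0, 0], "fingers": 0.055},
  {"linear": [0, 0, 0], "delta_rot": [0, 0, 0], "fingers": 0.055},
])

```text
clock: 20.9
position: [0.4781, -0.0152, 0.2119]
ee_rot: [-0.007, 0.965, 0.262, -0.004]
contact_force: [0.7, 0.1, -0.7]
width: 0.0547
```

```bash
python3 - <<'E'
from h import *
st(); line((.654,.156,.20,30.6),8,.055)
E
```

```text
t 20.9 p [ 0.4781 -0.0152  0.2119] yaw 30.35 F [ 0.7  0.1 -0.7] M [ 0.01 -0.   -0.01] w 0.0547 q [-0.18  0.17  1.77  0.01  1.22 -0.72]
{"linear":[0.0298,-0.0073,0.0015],"delta_rot":[-0.9,0.3,-0.0],"fingers":0.055}
{"linear":[0.0298,-0.0073,0.0015],"delta_rot":[0.0,0.0,-0.0],"fingers":0.055}
{"linear":[0.0298,-0.0073,0.0015],"delta_rot":[0.0,0.0,-0.0],"fingers":0.055}
{"linear":[0.0298,-0.0073,0.0015],"delta_rot":[0.0,0.0,-0.0],"fingers":0.055}
{"linear":[0.0298,-0.0073,0.0015],"delta_rot":[0.0,0.0,-0.0],"fingers":0.055}
{"linear":[0.0298,-0.0073,0.0015],"delta_rot":[0.0,0.0,-0.0],"fingers":0.055}
{"linear":[0.0298,-0.0073,0.0015],"delta_rot":[0.0,0.0,-0.0],"fingers":0.055}
{"linear":[0.0298,-0.0072,0.0015],"delta_rot":[0.0,0.0,-0.0],"fingers":0.055}
```

>>> send_rows([
  {"linear": [0.03, -0.0075, 0.001], "delta_rot": [-0.9, 0.3, 0], "fingers": 0.055},
  {"linear": [0.03, -0.0075, 0.001], "delta_rot": [0, 0, 0], "fingers": 0.055},
  {"linear": [0.03, -0.0075, 0.001], "delta_rot": [0, 0, 0], "fingers": 0.055},
  {"linear": [0.03, -0.0075, 0.001], "delta_rot": [0, 0, 0], "fingers": 0.055},
  {"linear": [0.03, -0.0075, 0.001], "delta_rot": [0, 0, 0], "fingers": 0.055},
  {"linear": [0.03, -0.0075, 0.001], "delta_rot": [0, 0, 0], "fingers": 0.055},
  {"linear": [0.03, -0.0075, 0.001], "delta_rot": [0, 0, 0], "fingers": 0.055},
  {"linear": [0.03, -0.0075, 0.001], "delta_rot": [0, 0, 0], "fingers": 0.055},
  {"linear": [0, 0, 0], "delta_rot": [0, 0, 0], "fingers": 0.055},
  {"linear": [0, 0, 0], "delta_rot": [0, 0, 0], "fingers": 0.055},
])

```text
clock: 21.73
position: [0.6597, 0.168, 0.1917]
ee_rot: [-0.002, 0.966, 0.259, -0.005]
contact_force: [-0.0, -0.7, -1.3]
width: 0.055
```

```bash
python3 - <<'E'
from h import *
st(); im=save('wrist','w8.png'); P=wpose(); np.save('w8cam.npy',P); bgr=im[:,:,::-1].copy()
ex=np.array([np.cos(np.radians(75.5)),np.sin(np.radians(75.5))]); o=ray('wrist',(320,200))[0]
print('cam',o,'clamp x of cam',(o[:2]-C)@ex*1000-145)
D=rect(bgr,P,C+.225*ex,75.5,.08,.06,.067,.0002)   # 800x600, col c -> x=(c-400)*.2+80
for k in range(0,800,50): D[:6,k]=(0,0,255)
cv2.imwrite('pics/r8.png',D)
E
```

```text
t 21.73 p [0.6597 0.168  0.1917] yaw 30.01 F [-0.  -0.7 -1.3] M [-0.01  0.    0.  ] w 0.055 q [ 0.15  0.48  1.35  0.    1.32 -0.38]
cam [0.62427739 0.23052856 0.31072996] clamp x of cam 121.78150477189973
```

View pics/r8.png

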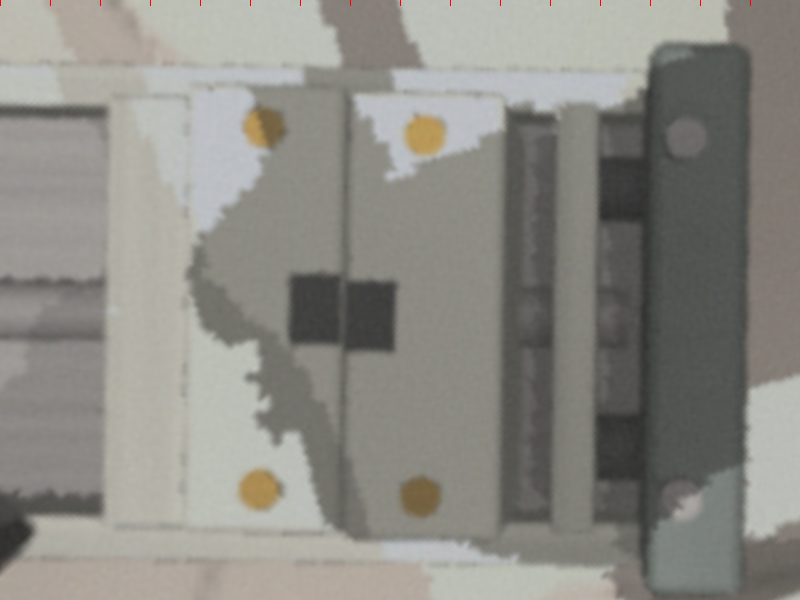

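Near-vertical view:
- The halves touch each other.
- Half B's right edge is at col 502 and the sprung plate's face is at col 556, so the gap is about 10.8 mm after parallax and scale correction.
- To get about 3.2 mm of spring I need 14.0 mm more, i.e. 112°: the knob goes from 174° to about 62°.

Returning to the knob.

```bash
python3 - <<'E'
from h import *
line((.479,-.019,.185,30.6),9,.055)
E
```

```text
{"linear":[-0.0278,0.008,0.0009],"delta_rot":[-0.4,0.4,-0.1],"fingers":0.055}
{"linear":[-0.0278,0.0079,0.0007],"delta_rot":[0.0,0.0,-0.1],"fingers":0.055}
{"linear":[-0.0278,0.0079,0.0007],"delta_rot":[0.0,0.0,-0.1],"fingers":0.055}
{"linear":[-0.0278,0.0079,0.0007],"delta_rot":[0.0,0.0,-0.1],"fingers":0.055}
{"linear":[-0.0278,0.0078,0.0007],"delta_rot":[0.0,0.0,-0.1],"fingers":0.055}
{"linear":[-0.0278,0.0078,0.0007],"delta_rot":[0.0,0.0,-0.1],"fingers":0.055}
{"linear":[-0.0278,0.0078,0.0007],"delta_rot":[0.0,0.0,-0.1],"fingers":0.055}
{"linear":[-0.0278,0.0077,0.0007],"delta_rot":[0.0,0.0,-0.1],"fingers":0.055}
{"linear":[-0.0278,0.0077,0.0007],"delta_rot":[0.0,0.0,-0.1],"fingers":0.055}
```

>>> send_rows([
  {"linear": [-0.028, 0.008, 0], "delta_rot": [-0.4, 0.4, 0], "fingers": 0.055},
  {"linear": [-0.028, 0.008, 0], "delta_rot": [0, 0, 0], "fingers": 0.055},
  {"linear": [-0.028, 0.008, 0], "delta_rot": [0, 0, 0], "fingers": 0.055},
  {"linear": [-0.028, 0.008, 0], "delta_rot": [0, 0, 0], "fingers": 0.055},
  {"linear": [-0.028, 0.008, 0], "delta_rot": [0, 0, 0], "fingers": 0.055},
  {"linear": [-0.028, 0.008, 0], "delta_rot": [0, 0, 0], "fingers": 0.055},
  {"linear": [-0.028, 0.008, 0], "delta_rot": [0, 0, 0], "fingers": 0.055},
  {"linear": [-0.028, 0.008, 0], "delta_rot": [0, 0, 0], "fingers": 0.055},
  {"linear": [-0.028, 0.008, 0], "delta_rot": [0, 0, 0], "fingers": 0.055},
  {"linear": [0, 0, 0], "delta_rot": [0, 0, 0], "fingers": 0.055},
  {"linear": [0, 0, 0], "delta_rot": [0, 0, 0], "fingers": 0.055},
])

```text
clock: 22.7
position: [0.4531, -0.0312, 0.1851]
ee_rot: [-0.002, 0.967, 0.255, -0.007]
contact_force: [-0.0, -0.4, -0.0]
width: 0.0549
```

```bash
python3 - <<'E'
from h import *
st(); line((.479,-.019,.121,30.6),6,.055)
E
```

```text
t 22.7 p [ 0.4531 -0.0312  0.1851] yaw 29.56 F [-0.  -0.4 -0. ] M [-0.01  0.01  0.04] w 0.0549 q [-0.22  0.16  1.85 -0.    1.14 -0.73]
{"linear":[0.0049,0.0004,0.0106],"delta_rot":[-0.4,0.7,-0.2],"fingers":0.055}
{"linear":[0.0048,0.0004,0.0107],"delta_rot":[0.0,0.0,-0.2],"fingers":0.055}
{"linear":[0.0048,0.0004,0.0107],"delta_rot":[0.0,0.0,-0.2],"fingers":0.055}
{"linear":[0.0048,0.0004,0.0107],"delta_rot":[0.0,0.0,-0.2],"fingers":0.055}
{"linear":[0.0048,0.0004,0.0107],"delta_rot":[0.0,0.0,-0.2],"fingers":0.055}
{"linear":[0.0048,0.0004,0.0107],"delta_rot":[0.0,0.0,-0.2],"fingers":0.055}
```

Overshot by 26 mm. I'll correct laterally at this height first.

>>> send_rows([
  {"linear": [0.009, 0.001, 0], "delta_rot": [-0.4, 0.7, 0], "fingers": 0.055},
  {"linear": [0.009, 0.001, 0], "delta_rot": [0, 0, -0.5], "fingers": 0.055},
  {"linear": [0.009, 0.001, 0], "delta_rot": [0, 0, -0.5], "fingers": 0.055},
  {"linear": [0.002, 0, 0], "delta_rot": [0, 0, 0], "fingers": 0.055},
  {"linear": [0, 0, 0], "delta_rot": [0, 0, 0], "fingers": 0.055},
])

```text
clock: 23.12
position: [0.4834, -0.017, 0.1852]
ee_rot: [0.0, 0.964, 0.264, 0.002]
contact_force: [-0.1, -0.6, 0.2]
width: 0.0551
```

```bash
python3 - <<'E'
from h import *
st(); line((.479,-.019,.121,30.6),6,.055)
E
```

```text
t 23.12 p [ 0.4834 -0.017   0.1852] yaw 30.63 F [-0.1 -0.6  0.2] M [ 0.04 -0.04  0.03] w 0.0551 q [-0.18  0.19  1.81  0.    1.14 -0.72]
{"linear":[-0.0008,-0.0001,0.0107],"delta_rot":[0.1,-0.2,0.0],"fingers":0.055}
{"linear":[-0.0008,-0.0001,0.0107],"delta_rot":[0.0,0.0,0.0],"fingers":0.055}
{"linear":[-0.0008,-0.0001,0.0107],"delta_rot":[0.0,0.0,0.0],"fingers":0.055}
{"linear":[-0.0008,-0.0001,0.0107],"delta_rot":[0.0,0.0,0.0],"fingers":0.055}
{"linear":[-0.0008,-0.0001,0.0107],"delta_rot":[0.0,0.0,0.0],"fingers":0.055}
{"linear":[-0.0008,-0.0001,0.0107],"delta_rot":[0.0,0.0,0.0],"fingers":0.055}
```

>>> send_rows([
  {"linear": [-0.001, 0, 0.01], "delta_rot": [0, 0, 0], "fingers": 0.055},
  {"linear": [-0.001, 0, 0.011], "delta_rot": [0, 0, 0], "fingers": 0.055},
  {"linear": [-0.001, 0, 0.011], "delta_rot": [0, 0, 0], "fingers": 0.055},
  {"linear": [-0.001, 0, 0.011], "delta_rot": [0, 0, 0], "fingers": 0.055},
  {"linear": [-0.001, 0, 0.011], "delta_rot": [0, 0, 0], "fingers": 0.055},
  {"linear": [0, 0, 0.008], "delta_rot": [0, 0, 0], "fingers": 0.055},
  {"linear": [0, 0, 0], "delta_rot": [0, 0, 0], "fingers": 0.055},
])

```text
clock: 23.7
position: [0.4851, -0.0155, 0.1198]
ee_rot: [0.001, 0.963, 0.269, 0.003]
contact_force: [-0.5, 0.2, 1.0]
width: 0.0548
```

```bash
python3 - <<'E'
from h import *
st(); line((.479,-.019,.121,30.6),1,.055)
E
```

```text
t 23.7 p [ 0.4851 -0.0155  0.1198] yaw 31.17 F [-0.5  0.2  1. ] M [-0.02  0.04 -0.  ] w 0.0548 q [-0.18  0.26  1.9   0.    0.97 -0.72]
{"linear":[-0.007,-0.0001,-0.0012],"delta_rot":[0.1,-0.3,0.6],"fingers":0.055}
```

>>> send_rows([
  {"linear": [-0.004, 0, 0], "delta_rot": [0, -0.3, 0], "fingers": 0.055},
  {"linear": [-0.004, 0, -0.001], "delta_rot": [0, 0, 0], "fingers": 0.055},
  {"linear": [-0.001, 0, 0], "delta_rot": [0, 0, 0], "fingers": 0.055},
  {"linear": [0, 0, 0], "delta_rot": [0, 0, 0], "fingers": 0.01},
  {"linear": [0, 0, 0], "delta_rot": [0, 0, 0], "fingers": 0.01},
  {"linear": [0, 0, 0], "delta_rot": [0, 0, 0], "fingers": 0.01},
  {"linear": [0, 0, 0], "delta_rot": [0, 0, 0], "fingers": 0.01},
  {"linear": [0, 0, 0], "delta_rot": [0, 0, 0], "fingers": 0.01},
  {"linear": [0, 0, 0], "delta_rot": [0, 0, 0], "fingers": 0.01},
], force=50)

```text
clock: 24.45
position: [0.478, -0.0207, 0.1231]
ee_rot: [0.002, 0.963, 0.269, 0.001]
contact_force: [-0.3, -0.9, -1.7]
width: 0.023
```

```bash
python3 - <<'E'
from h import *
wind2(10,10)
E
```

```text
t 24.45 p [ 0.478  -0.0207  0.1231] yaw 31.27 F [-0.3 -0.9 -1.7] M [-0.04 -0.02 -0.04] w 0.023 q [-0.19  0.25  1.91 -0.    0.98 -0.73]
ang 175.5 r 0.07562328847364952
tilt fix [ 0.3 -0.1  0.7] dz 0.0031
[0.0084, -0.01] [0.0099, -0.0085] [0.0112, -0.0068] [0.0121, -0.005] [0.0127, -0.003] [0.013, -0.0009] [0.013, 0.0012] [0.0127, 0.0033] [0.012, 0.0053] [0.011, 0.0071]
```

>>> send_rows([
  {"linear": [0.0085, -0.01, 0.001], "delta_rot": [0.3, 0, 0.7], "fingers": 0.01},
  {"linear": [0.01, -0.0085, 0.001], "delta_rot": [0, 0, 0], "fingers": 0.01},
  {"linear": [0.011, -0.007, 0], "delta_rot": [0, 0, 0], "fingers": 0.01},
  {"linear": [0.012, -0.005, 0], "delta_rot": [0, 0, 0], "fingers": 0.01},
  {"linear": [0.0127, -0.003, 0], "delta_rot": [0, 0, 0], "fingers": 0.01},
  {"linear": [0.013, -0.001, 0], "delta_rot": [0, 0, 0], "fingers": 0.01},
  {"linear": [0.013, 0.001, 0], "delta_rot": [0, 0, 0], "fingers": 0.01},
  {"linear": [0.0127, 0.0035, 0], "delta_rot": [0, 0, 0], "fingers": 0.01},
  {"linear": [0.006, 0.0025, 0], "delta_rot": [0, 0, 0], "fingers": 0.01},
  {"linear": [0, 0, 0], "delta_rot": [0, 0, 0], "fingers": 0.01},
])

```text
clock: 25.28
position: [0.547, 0.0504, 0.1218]
ee_rot: [0.006, 0.964, 0.267, -0.011]
contact_force: [-4.1, -3.6, 6.0]
width: 0.0227
```

```bash
python3 - <<'E'
from h import *
wind2(6,6)
E
```

```text
t 25.28 p [0.547  0.0504 0.1218] yaw 30.92 F [-4.1 -3.6  6. ] M [-0.87  0.75  0.01] w 0.0227 q [-0.02  0.36  1.75 -0.02  1.05 -0.55]
ang 94.7 r 0.07736096422812092
tilt fix [0.4 1.4 0.3] dz 0.0018
[0.0069, 0.0038] [0.0065, 0.0044] [0.006, 0.005] [0.0055, 0.0056] [0.0049, 0.0061] [0.0043, 0.0065]
```

>>> send_rows([
  {"linear": [0.007, 0.004, 0], "delta_rot": [0.2, 0.7, 0], "fingers": 0.01},
  {"linear": [0.0065, 0.0045, 0], "delta_rot": [0.2, 0.7, 0], "fingers": 0.01},
  {"linear": [0.006, 0.005, 0], "delta_rot": [0, 0, 0], "fingers": 0.01},
  {"linear": [0.0055, 0.0055, 0], "delta_rot": [0, 0, 0], "fingers": 0.01},
  {"linear": [0.004, 0.005, 0], "delta_rot": [0, 0, 0], "fingers": 0.01},
  {"linear": [0, 0, 0], "delta_rot": [0, 0, 0], "fingers": 0.01},
  {"linear": [0, 0, 0], "delta_rot": [0, 0, 0], "fingers": 0.01},
])

```text
clock: 25.87
position: [0.578, 0.0463, 0.1221]
ee_rot: [-0.003, 0.963, 0.269, -0.015]
contact_force: [-5.0, -2.7, 4.8]
width: 0.0228
```

```bash
python3 - <<'E'
from h import *
wind2(5,3)
E
```

```text
t 25.87 p [0.578  0.0463 0.1221] yaw 31.24 F [-5.  -2.7  4.8] M [-0.74  0.78  0.05] w 0.0228 q [-0.04  0.4   1.67 -0.    1.1  -0.58]
ang 71.4 r 0.07707971860937862
tilt fix [-0.8  1.6  0.6] dz 0.0021
[0.0041, 0.0051] [0.0036, 0.0054] [0.0032, 0.0057]
```

>>> send_rows([
  {"linear": [0.0045, 0.0055, 0], "delta_rot": [-0.4, 0.8, 0], "fingers": 0.01},
  {"linear": [0.004, 0.006, 0], "delta_rot": [-0.4, 0.8, 0], "fingers": 0.01},
  {"linear": [0, 0, 0], "delta_rot": [0, 0, 0], "fingers": 0.01},
  {"linear": [0, 0, 0], "delta_rot": [0, 0, 0], "fingers": 0.01},
])

```text
clock: 26.2
position: [0.586, 0.0428, 0.1225]
ee_rot: [-0.003, 0.963, 0.27, -0.009]
contact_force: [-3.5, -2.4, 3.6]
width: 0.023
```

```bash
python3 - <<'E'
from h import *
wind2(5,3)
E
```

```text
t 26.2 p [0.586  0.0428 0.1225] yaw 31.35 F [-3.5 -2.4  3.6] M [-0.76  0.84  0.04] w 0.023 q [-0.05  0.41  1.66 -0.    1.09 -0.59]
ang 64.9 r 0.07680119767718391
tilt fix [-0.6  0.9  0.7] dz 0.0025
[0.0034, 0.0056] [0.003, 0.0058] [0.0025, 0.006]
```

Estimated about 2.8 mm of spring. Releasing, rising and looking from above the plate.

>>> send_rows([
  {"linear": [0, 0, 0], "delta_rot": [0, 0, 0], "fingers": 0.055},
  {"linear": [0, 0, 0], "delta_rot": [-0.6, 0.9, 0], "fingers": 0.055},
  {"linear": [0, 0, 0], "delta_rot": [0, 0, 0], "fingers": 0.055},
  {"linear": [0, 0, -0.01], "delta_rot": [0, 0, 0], "fingers": 0.055},
  {"linear": [0, 0, -0.03], "delta_rot": [0, 0, 0], "fingers": 0.055},
  {"linear": [0, 0, -0.03], "delta_rot": [0, 0, 0], "fingers": 0.055},
  {"linear": [0, 0, -0.005], "delta_rot": [0, 0, 0], "fingers": 0.055},
  {"linear": [0, 0, 0], "delta_rot": [0, 0, 0], "fingers": 0.055},
])

```text
clock: 26.87
position: [0.5938, 0.0483, 0.1993]
ee_rot: [-0.003, 0.963, 0.269, 0.005]
contact_force: [-0.5, -0.2, -0.0]
width: 0.055
```

```bash
python3 - <<'E'
from h import *
st(); line((.658,.166,.192,30.6),7,.055)
E
```

```text
t 26.87 p [0.5938 0.0483 0.1993] yaw 31.26 F [-0.5 -0.2 -0. ] M [0.02 0.01 0.01] w 0.055 q [-0.04  0.34  1.56  0.01  1.24 -0.59]
{"linear":[0.0166,-0.0096,0.0013],"delta_rot":[-0.2,-0.6,0.1],"fingers":0.055}
{"linear":[0.0166,-0.0096,0.001],"delta_rot":[0.0,0.0,0.1],"fingers":0.055}
{"linear":[0.0165,-0.0097,0.001],"delta_rot":[0.0,0.0,0.1],"fingers":0.055}
{"linear":[0.0165,-0.0097,0.001],"delta_rot":[0.0,0.0,0.1],"fingers":0.055}
{"linear":[0.0165,-0.0097,0.001],"delta_rot":[0.0,0.0,0.1],"fingers":0.055}
{"linear":[0.0165,-0.0098,0.001],"delta_rot":[0.0,0.0,0.1],"fingers":0.055}
{"linear":[0.0165,-0.0098,0.001],"delta_rot":[0.0,0.0,0.1],"fingers":0.055}
```

>>> send_rows([
  {"linear": [0.0165, -0.0095, 0.001], "delta_rot": [-0.2, -0.6, 0], "fingers": 0.055},
  {"linear": [0.0165, -0.0095, 0.001], "delta_rot": [0, 0, 0], "fingers": 0.055},
  {"linear": [0.0165, -0.0095, 0.001], "delta_rot": [0, 0, 0], "fingers": 0.055},
  {"linear": [0.0165, -0.0095, 0.001], "delta_rot": [0, 0, 0], "fingers": 0.055},
  {"linear": [0.0165, -0.0095, 0.001], "delta_rot": [0, 0, 0], "fingers": 0.055},
  {"linear": [0.0165, -0.0095, 0.001], "delta_rot": [0, 0, 0], "fingers": 0.055},
  {"linear": [0.0165, -0.0095, 0.001], "delta_rot": [0, 0, 0], "fingers": 0.055},
  {"linear": [0, 0, 0], "delta_rot": [0, 0, 0], "fingers": 0.055},
  {"linear": [0, 0, 0], "delta_rot": [0, 0, 0], "fingers": 0.055},
])

```text
clock: 27.62
position: [0.6624, 0.172, 0.1871]
ee_rot: [-0.002, 0.963, 0.268, -0.001]
contact_force: [-0.1, -0.1, -0.3]
width: 0.0551
```

```bash
python3 - <<'E'
from h import *
st(); im=save('wrist','w9.png'); P=wpose(); np.save('w9cam.npy',P); bgr=im[:,:,::-1].copy()
ex=np.array([np.cos(np.radians(75.5)),np.sin(np.radians(75.5))]); o=ray('wrist',(320,200))[0]
print('cam',o,'clamp x of cam',(o[:2]-C)@ex*1000-145)
D=rect(bgr,P,C+.225*ex,75.5,.08,.04,.067,.0002)   # 800x400
E=rect(cv2.imread('pics/w8.png'),np.load('w8cam.npy'),C+.225*ex,75.5,.08,.02,.067,.0002)
for k in range(0,800,50): D[:6,k]=(0,0,255)
cv2.imwrite('pics/r9.png',np.vstack([D,E]))
E
```

```text
t 27.62 p [0.6624 0.172  0.1871] yaw 31.12 F [-0.1 -0.1 -0.3] M [-0.09 -0.07 -0.05] w 0.0551 q [ 0.15  0.48  1.36  0.    1.31 -0.39]
cam [0.62501983 0.2335935  0.30617172] clamp x of cam 124.93471099357492
```

View pics/r9.png

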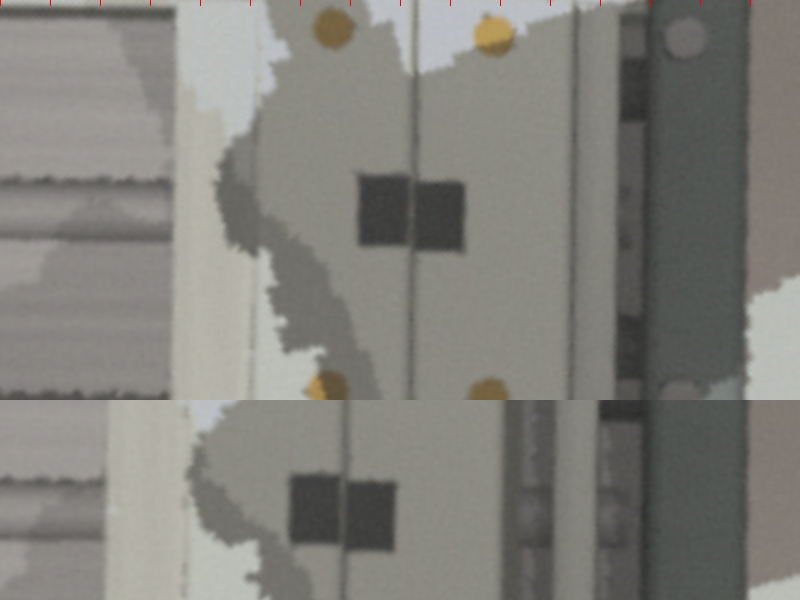

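The halves are closed and pressing the sprung plate. The plate's right edge moved from col 598 to 617 while the fixed block stayed at 647–748. I'll do a quick numeric edge check and hand in if it agrees.

```bash
python3 - <<'E'
from h import *
ex=np.array([np.cos(np.radians(75.5)),np.sin(np.radians(75.5))]); e=[]
for i in (8,9):
    D=rect(cv2.imread(f'pics/w{i}.png'),np.load(f'w{i}cam.npy'),C+.225*ex,75.5,.08,.03,.067,.0002)
    g=cv2.GaussianBlur(cv2.cvtColor(D,cv2.COLOR_BGR2GRAY).astype(float),(0,0),2)[60:100].mean(0); d=np.gradient(g)
    e.append((585+np.argmin(d[585:630]), 735+np.argmax(abs(d[735:760])))); print('plate right edge, fixed block right edge',e[-1])
s=((e[1][0]-e[1][1])-(e[0][0]-e[0][1]))*.2; print('spring mm',s)
if 2<s<4.5: st(); manip.sign_off(); print('signed off')
E
```

```text
plate right edge, fixed block right edge (np.int64(596), np.int64(748))
plate right edge, fixed block right edge (np.int64(617), np.int64(748))
spring mm 4.2
t 27.67 p [0.6623 0.1721 0.187 ] yaw 31.09 F [ 0.1  0.2 -0.4] M [-0.05  0.03  0.  ] w 0.0549 q [ 0.15  0.48  1.36  0.    1.31 -0.39]
the job is handed in; nothing more can be done
signed off
```

I fitted the dark crank onto the shaft and wound it clockwise by its knob until both mould halves pressed the sprung back plate, then handed the job in at 27.7 s of robot time. The sign-off gives no verdict, so the outcome rests on the checks below.

- **Fit:** the crank dropped about 15.5 mm from its resting height to a firm stop (16 mm expected). A picture taken after release showed it seated on the shaft.
- **Winding:** about 2.66 turns in total. I paused once, 847° in, to look down and measure the remaining gap to the plate, about 10.8 mm, then wound the last 110° or so.
- **Spring compression:** my two estimates disagree. The crank angle and measured gap give about 2.8 mm; the plate's shift between the before and after pictures gives 3.8 to 4.2 mm. Both lie inside the 1.5 to 5 mm window, well short of the 8 mm where it bottoms.
- **Disturbance:** the arm was clear of everything at hand-in. I did not knowingly touch the jaw, the mould halves or the other things on the counter, but I took no final picture of those other things.

One problem along the way: the first attempt to lower the crank met the shaft off-centre and pushed at about 18 N. I lifted it and shifted it about 3 mm, after which it dropped on freely. The highest wrist force I read was about 30 N, when the crank reached its stop.

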